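Hang the chuck spanner and put the finish jar back on its stand

TASK

Tidy the corner beside the lathe: pick up the orange-handled spanner that was left lying on the square wooden stand and hang it by its eye on the empty peg under the green block of the peg rail, so that it hangs down freely. Then, once the stand is clear, put the amber jar of finish upright on the stand, its whole base on the top, setting it down gently and never tipping it over. Leave the other things on the bench where they are.

Things in the scene. Friction and masses are not known exactly. Their poses are not given: they have to be found in the camera images.
- spanner: Loose chuck spanner, 188 mm long, 0.15 to 0.31 kg, lying flat, z up. Origin: underside, middle of the orange handle (100 long in x, 24 wide in y, 14 thick); centre of mass within 12 mm of it. +x points to the steel hanging eye, a wire ring (46 outer, 30 inner diameter, 8 thick, hole along z); the two-pronged steel jaw (44 wide, 10 thick) ends 90 mm off at -x.
- spanner_eye (a point): Centre of the spanner's eye: 75 mm along +x from the spanner's origin and 7 mm above its underside. Axes as the spanner's.
- green_peg: Fixed empty steel peg; a green block (56 x 28 x 18 high) sits above it on the rail. Origin: the peg's root on the rail's front face, 228 mm up. x into the rail, y along it, z up. The round peg (10 diameter, 70 long, plain round end) rises at 45 degrees towards -x and +z. It is any of the rail's three pegs, 120 mm apart; the others carry fixed callipers (72 wide) and a brass ring (79 wide).
- peg_root (a point): Root of the green peg, at the origin of green_peg.
- peg_tip (a point): End of the green peg's axis: 49.5 mm in -x and 49.5 mm up from the root (the rounded end stands 5 mm further).
- rack: Fixed wooden peg rail: bar 400 long (y), 24 deep (x), 30 high, its underside 210 and its top 240 mm above the bench, on two posts at its ends (190 mm each side of the middle, with 100 mm feet); open below. Origin: on the bench under the middle of the bar; the pegs are on its -x face.
- stand: Fixed flat-topped pale wooden block, 120 x 120 x 45 mm high. Origin: centre of its underside, on the bench; top at z = 45 mm.
- jar: Loose upright amber glass jar with white label and black lid, 54 mm body diameter up to 70 mm high, shoulder above it, lid 48 diameter and 16 high, 100 mm high overall, 0.21 to 0.42 kg. Origin: centre of its underside; z up.
- tin: Bystander: low red-sided can with a pale metal top, 60 diameter, 45 high, loose. Origin: centre of its underside.
- sanding_block: Bystander: cork sanding block, 100 x 60 x 30 high, loose. Origin: centre of its underside.
- bowl: Bystander: turned wooden bowl, 120 diameter, 60 high, loose. Origin: centre of its underside.
- gouge: Bystander: turning tool with dark wooden handle, 200 long, 26 thick, lying loose. Origin: on the bench under its middle.
- live_centre: Bystander: pointed steel lathe centre, 44 diameter, 66 high, standing loose. Origin: centre of its underside.
Mind the look-alikes: they are no part of the job. Of the things that look like the jar, the largest one is meant.

How it is judged (in metres and radians):
On the way, in this order (a step that is already met when the one before it is completed fails the run):
1. the spanner hangs by its eye on the green peg, let go (x of spanner_eye in the frame of green_peg between -0.052 and 0.002 m and y of spanner_eye in the frame of green_peg between -0.012 and 0.012 m and z of spanner_eye in the frame of green_peg between -0.03 and 0.05 m and angle between spanner's own x axis and vertical below 0.5 rad and contact force between spanner and green_peg above 0.3 N and contact force between spanner and the fingers below 0.2 N), for 0.2 s.
2. the jar stands upright on the stand (x of jar in the frame of stand between -0.033 and 0.033 m and y of jar in the frame of stand between -0.033 and 0.033 m and z of jar in the frame of stand between 0.041 and 0.049 m and angle between jar's own z axis and vertical below 0.1 rad and contact force between jar and stand above 0.3 N), for 0.2 s.
At the end, for the whole second after the job is handed in: Spanner hangs still from the green peg: eye up and within 12 mm sideways of the peg, at most 52 mm in front of its root, handle within 0.5 rad of vertical. Jar still, upright (0.1 rad) on the stand's top (4 mm), its axis within 33 mm of the middle along both sides (all of step 2 and x of spanner_eye in the frame of green_peg between -0.052 and 0.002 m and y of spanner_eye in the frame of green_peg between -0.012 and 0.012 m and z of spanner_eye in the frame of green_peg between -0.03 and 0.05 m and angle between spanner's own x axis and vertical below 0.5 rad and contact force between spanner and green_peg above 0.3 N and linear speed of spanner below 0.1 m/s and linear speed of jar below 0.03 m/s); the robot touches nothing.
It fails at once if the jar is tipped by more than 0.6 rad (angle between jar's own z axis and vertical above 0.6 rad).
It fails at once if the jar is driven hard onto the stand (over 60 N) (contact force between jar and stand above 60 N).
It fails at once if the jar is let fall from more than about 10 mm (contact force between jar and the fingers below 0.1 N and linear speed of jar above 0.45 m/s).
It fails at once if a bystander is moved by more than 40 mm (distance of any of tin, sanding_block, bowl, gouge, live_centre from where it was at the start of the episode above 0.04 m).
It also fails if it takes over 61 s, if anything falls off the work surface, if the arm or the gripper's body presses on something with over 40 N, if the wrist force passes 120 N, or if a joint passes its speed limit or range.

ROBOT

A 6-joint arm with a two-finger parallel gripper is mounted at the origin on the work surface. World frame = base frame: x ahead of the robot, y to its left, z up, the work surface at z = 0. Lengths are in m, angles in degrees, forces in N, time in s.
With the tool pointing down it reaches from about 0.35 to 0.875 m from the base axis. Payload 4.2 kg.
Tool frame: the origin (TCP) lies at the centre of the arm's flange, where the gripper is bolted on; the fingertips stand 182 mm ahead of it and the grasp point (between the pads) lies 164 mm ahead of it (r.tcp_to_tips is the distance from the TCP to the fingertips, in m); z points along the fingers, y is the direction in which the jaws open and shut (so a half turn about z gives the same grasp; the last joint's range is limited). The gripper opens to 87 mm and grips with 3 to 60 N. Pads are 19 mm wide; open, the fingers measure 117 mm over their backs; the gripper's body (75 mm by 190 mm) begins 51 mm behind the grasp point.
Start: joints at [89.358, 22.042, 0.453, 0, -68.411, -14.817], TCP at [0.167, 0.602, 0.405] pointing down, gripper open.
Joint ranges: [-179.83, 179.83], [-69.29, 118.12], [-61.27, 80.66], [-181.25, 117.63], [-171.15, -9.14], [-177.46, 177.46]. Speed limits (degrees/s): [159.86, 159.86, 180, 180, 180, 180].

INTERFACE

Orientations are given as a 3x3 rotation matrix whose columns are the frame's x, y, z axes.
In Python, from station import r, viewer, order gives the robot as it stands.
- The arm moves only by the tool send_rows, never from a script. Its argument "steps" is a list of rows, each an object with "offset": the shift along the tool's x, y, z in mm, a list of three; "delta_rot": the turn, a rotation vector about the tool's x, y, z in degrees, a list of three; "gripper": the opening, from 0 (shut) to 1 (fully open). A call has 1 to 12 rows; each row shifts and turns the pose as measured when the row begins, along the tool's axes as they then stand; what a row does not reach is not made up. A row lasts 1/10 s, in which the tool goes at most 50 mm and 8.59 degrees, less where a joint would pass 70% of its speed; a pose out of reach is approached as far as the arm can. A call is refused whole if a number of a shift passes 50 or a number of a turn 8.59, either way. A call with a gripper value outside its range is refused whole. The fingers move at their own pace and stop on an object; the grip force is fixed at half the most. Time passes only in rows, so rows that do not move let the fingers close. It gives the time, the measured TCP pose, the force and the opening at its end, in the units of the state.
- r.sense(): the state, without advancing time (a new reading comes with each control period).
- viewer.capture(name): name is "side" or "top"; returns (picture, depth): 384x512x3 uint8, red, green, blue; 384x512 float32, m along the optical axis (not along the pixel's ray), 0 where there is no reading.
- viewer.get_calibration(name): a dict with "fov_y" (degrees; the focal length in pixels is half the picture's height over the tangent of half this angle, whatever the lens; pixels are square), "cx", "cy" (the principal point, pixels), "extrinsics" (4x4, takes a point from camera to world coordinates). Camera axes: x right, y down, z forward; pixel columns grow to the right and rows downward; lengths in m; the calibration is good to about 2 mm. A picture is of the moment at which its call begins. get_calibration takes no time and is no camera call.
- order.finish_job(): hands the job in, once; it reports no verdict.
The state is a dict: "time_s": time; "joints": joint angles; "joint_velocities": joint speeds; "effort": joint torques, N m; "tcp_pos": TCP position; "ee_rot": TCP orientation; "wrist_force": force on the tool from outside, world axes, zero at the start; "moment": the same for the moment, N m; "gripper_width": opening from 0.0 (shut) to 1.0 (fully open).
Only numpy, scipy, OpenCV 4.12 (cv2) and the standard library are available. Lean on these libraries where they do the work, as an engineer would, in place of code of your own. Each camera call takes 0.05 s, during which the arm holds its last target. There are 200 camera calls.

## Working session

There is one attempt and no reset: what is moved stays moved. The work goes in short steps, Python scripts to look and compute and a tool call to move; the robot and the scene stay as the last step left them, time stands still between calls to the robot, and variables do not carry over. Pictures are saved under pics/ and viewed, about 8 in all and at most 12, crops included, and the job is handed in when it is done.

Besides the shell and the picture viewer there is one more tool, called after "Emit:" in YAML: its name, and indented under it one key for each argument. send_rows: Moves the arm, as the interface text tells. Its arguments: {"type":"object","properties":{"steps":{"type":"array"}},"required":["steps"]}

```bash
mkdir -p pics; ls
cat > h.py <<'E'
import numpy as np, cv2
from station import r, viewer, order
def cal(n):
    c=viewer.get_calibration(n); f=192/np.tan(np.radians(c["fov_y"])/2)
    return f,c["cx"],c["cy"],np.array(c["extrinsics"])
def cloud(n,d):
    f,cx,cy,T=cal(n); v,u=np.mgrid[:384,:512]
    p=np.stack([(u-cx)/f*d,(v-cy)/f*d,d],-1)
    return p@T[:3,:3].T+T[:3,3]
def ray(n,u,v,z):
    f,cx,cy,T=cal(n); d=T[:3,:3]@np.array([(u-cx)/f,(v-cy)/f,1]); o=T[:3,3]
    return o+d*(z-o[2])/d[2]
def proj(n,P):
    f,cx,cy,T=cal(n); p=np.linalg.inv(T)@np.r_[P,1]; return f*p[0]/p[2]+cx,f*p[1]/p[2]+cy
def shot(n,name):
    im,d=viewer.capture(n); np.savez(f"pics/{name}.npz",im=im,d=d); cv2.imwrite(f"pics/{name}.png",im[...,::-1]); return im,d
E
python3 - <<'E'
from h import *
np.set_printoptions(precision=3,suppress=True)
for n in("side","top"):
    print(cal(n)); shot(n,n+"0")
a=[cv2.imread(f"pics/{n}0.png") for n in("side","top")]
s=r.sense(); print(s)
E
```

```text
pics
(np.float64(479.9501878090391), 252.21215535913313, 199.90474811043953, array([[ 0.946, -0.22 ,  0.237,  0.265],
       [-0.323, -0.62 ,  0.715, -0.972],
       [-0.01 , -0.753, -0.658,  1.055],
       [ 0.   ,  0.   ,  0.   ,  1.   ]]))
(np.float64(433.05377303435534), 261.73470655614767, 193.45348601058328, array([[ 0.006, -0.992,  0.127,  0.468],
       [-1.   , -0.003,  0.019, -0.026],
       [-0.019, -0.127, -0.992,  1.256],
       [ 0.   ,  0.   ,  0.   ,  1.   ]]))
{'time_s': 0.1, 'joints': array([ 89.359,  22.084,   0.387,  -0.024, -68.411, -14.819]), 'joint_velocities': array([-0.02 , -0.031,  0.144,  0.109, -0.015, -0.015]), 'effort': array([  0.   , -39.169,  18.793,   4.232,   0.013,  -0.   ]), 'tcp_pos': array([0.166, 0.602, 0.404]), 'ee_rot': array([[ 0.964, -0.267, -0.   ],
       [-0.267, -0.964, -0.002],
       [ 0.   ,  0.002, -1.   ]]), 'wrist_force': array([-0.667, -0.394, -0.159]), 'moment': array([ 0.041, -0.016,  0.013]), 'gripper_width': 0.9964025057224306}
```

View pics/top0.png

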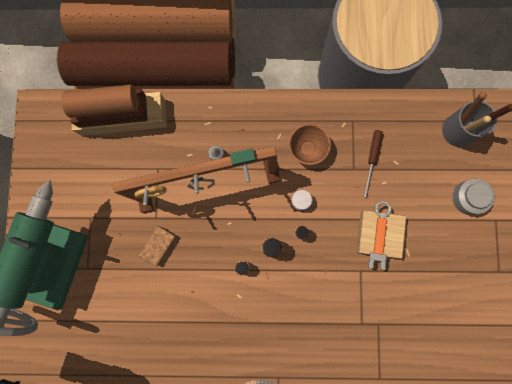

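View pics/side0.png

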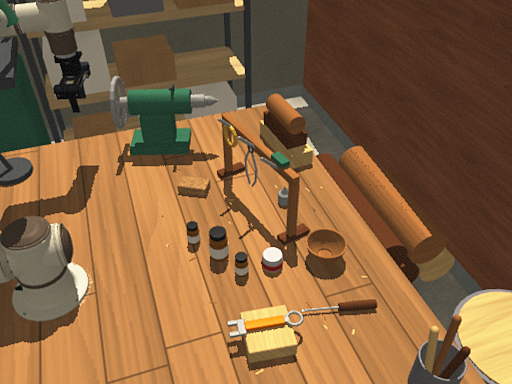

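Top view: the spanner lies on the stand at (382,237), with its eye at (383,209) and its jaw at (378,265). The green block is at (243,157), with its peg at about (246,170). There are three dark-lidded jar candidates: (272,247), (302,233) and (242,268) in the top view, which are (218,245), (241,265) and (192,236) in the side view. (272,247) looks largest, so I'll confirm that with measurements and one crop.

Run:
```python
from h import *
np.set_printoptions(precision=4,suppress=True)
T=np.load("pics/top0.npz");S=np.load("pics/side0.npz")
ct=cloud("top",T["d"]);cs=cloud("side",S["d"])
for nm,c,pts in(("top",ct,[(272,247),(302,233),(242,268),(382,237),(383,209),(378,265),(397,245),(243,157),(303,200),(310,146),(440,250)]),("side",cs,[(218,233),(241,256),(192,227),(262,322),(281,160),(250,350)])):
    for u,v in pts: print(nm,u,v,np.median(c[v-1:v+2,u-1:u+2].reshape(-1,3),0))
# heights/jar extents by top depth
for u,v in[(272,247),(302,233),(242,268)]:
    w=ct[v-20:v+20,u-20:u+20].reshape(-1,3); zt=ct[v,u,2]
    q=w[(abs(w[:,2]-zt)<.006)&(np.hypot(*(w[:,:2]-ct[v,u,:2]).T)<.04)]; print("lid",(q.min(0)+q.max(0))/2,np.ptp(q,0),len(q))
def mask(im,lo,hi): return cv2.inRange(cv2.cvtColor(im,cv2.COLOR_RGB2HSV),lo,hi)
for nm,c,X in(("top",ct,T),("side",cs,S)):
    m=mask(X["im"],(4,190,180),(14,255,255)); n,l,st,ce=cv2.connectedComponentsWithStats(m)
    for i in range(1,n):
        if st[i,4]>60:
            p=c[l==i]; print(nm,"orange",ce[i],st[i],np.median(p,0))
    m=mask(X["im"],(60,80,40),(95,255,255)); n,l,st,ce=cv2.connectedComponentsWithStats(m)
    for i in range(1,n):
        if st[i,4]>60:
            p=c[l==i]; print(nm,"green",ce[i],st[i],np.median(p,0),)
A=cv2.resize(cv2.imread("pics/side0.png")[205:285,165:295],None,fx=6,fy=6,interpolation=2)[:480,:780]
B=cv2.resize(cv2.imread("pics/top0.png")[135:285,225:425],None,fx=4,fy=4,interpolation=2)
C=cv2.resize(cv2.imread("pics/side0.png")[110:290,210:310],None,fx=3.3,fy=3.3,interpolation=2)
cv2.imwrite("pics/jars.png",A);cv2.imwrite("pics/topc.png",B)
o=np.hstack([cv2.resize(C,(330,594)),cv2.resize(cv2.imread("pics/top0.png")[140:200,225:270],(450,594),interpolation=2)]);cv2.imwrite("pics/peg.png",o)
```

```text
top 272 247 [ 0.4727 -0.0315  0.1   ]
top 302 233 [ 0.5111 -0.1132  0.0715]
top 242 268 [0.4161 0.0493 0.0719]
top 382 237 [ 0.5017 -0.3327  0.0616]
top 383 209 [ 0.5841 -0.3529  0.0008]
top 378 265 [ 0.424  -0.3333  0.0008]
top 397 245 [ 0.4804 -0.3768  0.0452]
top 243 157 [0.6812 0.0379 0.2587]
top 303 200 [ 0.604  -0.1181  0.0486]
top 310 146 [ 0.7682 -0.1427  0.0096]
top 440 250 [ 0.4673 -0.5114  0.0023]
side 218 233 [ 0.473  -0.0364  0.1009]
side 241 256 [ 0.5143 -0.1162  0.0731]
side 192 227 [0.4141 0.0412 0.0717]
side 262 322 [ 0.5    -0.3267  0.0595]
side 281 160 [0.6821 0.0246 0.2602]
side 250 350 [ 0.4506 -0.3807  0.0471]
lid [ 0.4714 -0.0302  0.1019] [0.0447 0.045  0.0108] 253
lid [ 0.5152 -0.1119  0.0723] [0.03   0.0304 0.0108] 112
lid [0.416  0.0522 0.0701] [0.0322 0.0323 0.0108] 120
top green [242.5714 156.5198] [231 149  24  16 252] [0.682  0.038  0.2592]
top green [ 34.7883 261.8544] [   0  213   87   96 4582] [0.4333 0.5687 0.2058]
side green [ 8.1613 12.8571] [  0   0  18  27 217] [0.0503 0.5434 0.5686]
side green [ 20.4628 114.9561] [   0   54   50   99 2846] [-0.136   1.2317 -0.139 ]
side green [159.06   120.7919] [ 127   89   64   66 3464] [0.4198 0.5599 0.1359]
side green [279.7627 159.3955] [271 152  18  16 177] [0.6809 0.0321 0.2579]
```

View pics/jars.png

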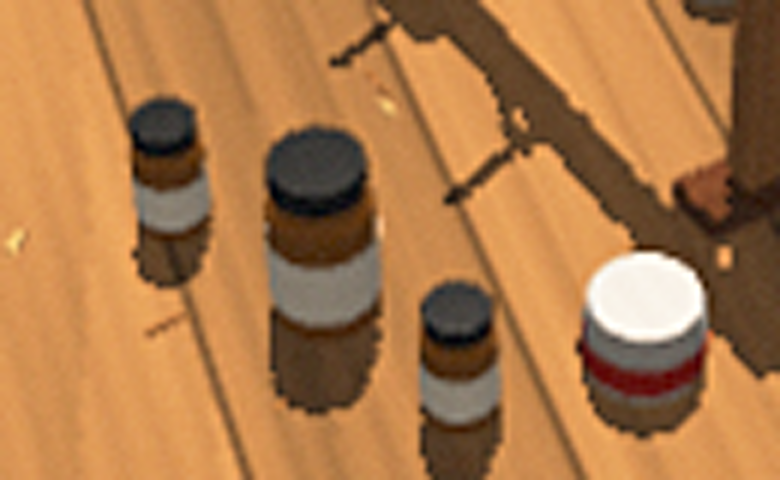

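View pics/peg.png

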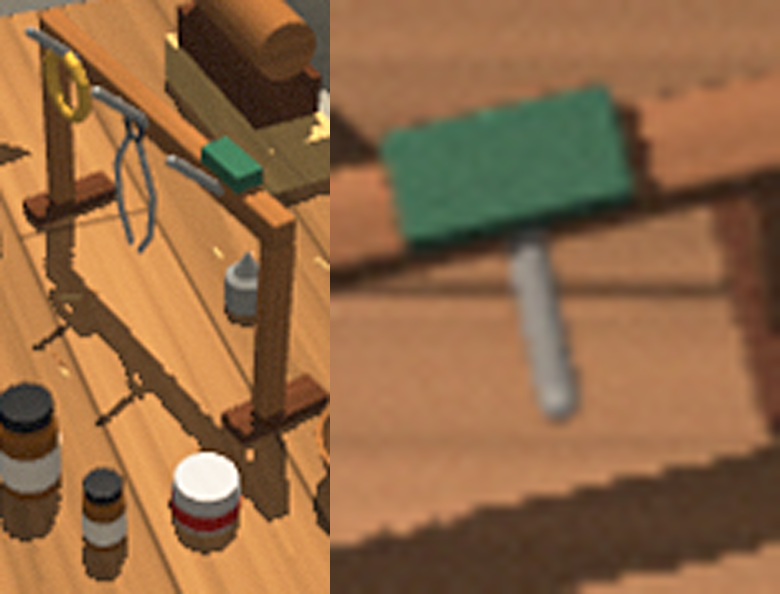

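The largest jar is confirmed: top (272,247), side (218,245). Its lid is about 45 mm wide with the top at z≈0.100, while the other two are about 31 mm wide at z≈0.072. The peg under the green block is empty, with its tip at top pixel ≈(248,181). Next I'll measure the spanner, stand, rail and peg precisely.

```bash
cat > m.py <<'E'
from h import *
np.set_printoptions(precision=4,suppress=True)
def load(t): 
    o={}
    for n in("top","side"):
        X=np.load(f"pics/{n}{t}.npz"); o[n]=(X["im"],X["d"],cloud(n,X["d"]))
    return o
def comps(m,c,mn=30):
    n,l,st,ce=cv2.connectedComponentsWithStats(m.astype(np.uint8))
    return [(ce[i],st[i,4],c[l==i],l==i) for i in range(1,n) if st[i,4]>=mn]
def axis(xy):
    v=np.linalg.svd(xy-xy.mean(0),full_matrices=False)[2][0]; return np.degrees(np.arctan2(v[1],v[0]))
E
python3 - <<'E'
from m import *
o=load("0")
print(cv2.cvtColor(o["top"][0],cv2.COLOR_RGB2HSV)[237,382],cv2.cvtColor(o["side"][0],cv2.COLOR_RGB2HSV)[322,262])
for n in o:
    im,d,c=o[n]; hsv=cv2.cvtColor(im,cv2.COLOR_RGB2HSV)
    near=(abs(c[...,0]-.5)<.15)&(abs(c[...,1]+.34)<.13)
    m=cv2.inRange(hsv,(3,200,150),(20,255,255))>0
    for ce,a,p,l in comps(m&near&(c[...,2]>.05),c): 
        (cx,cy),(w,h),ang=cv2.minAreaRect(p[:,:2].astype(np.float32)*1000)
        print(n,"handle",ce,a,"rect",cx,cy,w,h,ang,"z",np.median(p[:,2]),axis(p[:,:2]))
    g=(hsv[...,1]<60)&near&(c[...,2]>.03)
    for ce,a,p,l in comps(g,c,15): print(n,"steel",ce,a,p.mean(0),p.min(0),p.max(0))
    s=near&(abs(c[...,2]-.045)<.006)&(hsv[...,1]>60)
    for ce,a,p,l in comps(s,c,300): print(n,"stand",ce,a,cv2.minAreaRect(p[:,:2].astype(np.float32)*1000),np.median(p[:,2]))
    # rail top
    b=(abs(c[...,2]-.24)<.007)&(abs(c[...,0]-.65)<.12)&(abs(c[...,1]-.1)<.25)&(hsv[...,1]>80)
    for ce,a,p,l in comps(b,c,60): print(n,"rail",ce,a,cv2.minAreaRect(p[:,:2].astype(np.float32)*1000),np.median(p[:,2]),axis(p[:,:2]))
    g=(hsv[...,0]>60)&(hsv[...,0]<95)&(hsv[...,1]>80)&(c[...,2]>.245)&(abs(c[...,0]-.68)<.05)
    for ce,a,p,l in comps(g,c,60): 
        q=p[abs(p[:,2]-.258)<.005]; print(n,"green",cv2.minAreaRect(q[:,:2].astype(np.float32)*1000))
    g=(hsv[...,1]<70)&(c[...,2]>.215)&(c[...,0]<.69)&(c[...,0]>.57)&(abs(c[...,1]-.03)<.045)
    for ce,a,p,l in comps(g,c,8): print(n,"peg",ce,a,p.mean(0),p[p[:,0].argsort()][[0,1,2,-3,-2,-1]].ravel())
E
```

```text
[ 10 181 237] [ 20 208 255]
top steel [382.4495 209.1009] 109 [ 0.5787 -0.3368  0.0567] [ 0.5565 -0.3587  0.0499] [ 0.6014 -0.3162  0.0638]
top steel [377.1591 259.8466] 176 [ 0.4398 -0.318   0.0583] [ 0.4153 -0.3414  0.0506] [ 0.4582 -0.2954  0.0634]
top stand [367.6296 231.8362] 629 ((515.7963256835938, -298.5848388671875), (44.152706146240234, 119.5019302368164), 82.14808654785156) 0.046239466792938
top stand [394.1741 235.5469] 810 ((506.5776062011719, -368.08489990234375), (57.30086135864258, 120.27713012695312), 83.64128112792969) 0.04626303053314629
top rail [264.6898 152.9491] 216 ((696.264404296875, -12.376197814941406), (24.81165885925293, 51.14558792114258), 12.969740867614746) 0.2407429897966329 104.21147908051891
top rail [171.7739 174.1734] 1234 ((644.1578979492188, 208.82691955566406), (25.438983917236328, 289.7594299316406), 13.169173240661621) 0.24092987716556302 -76.79047349935851
top rail [147.2121 190.1313] 99 ((603.7772827148438, 267.7234802246094), (15.583828926086426, 54.046600341796875), 14.92972469329834) 0.24077162713405587 103.79453623667476
top green ((683
[... 757 characters left out ...]
84273910522461, 120.18074798583984), 79.7803955078125) 0.04614613149321756
side stand [270.3362 338.6028] 1148 ((507.52685546875, -365.7109069824219), (65.83501434326172, 120.22840881347656), 83.55268096923828) 0.0459246319952199
side rail [257.9195 144.3485] 683 ((648.4600830078125, 151.88453674316406), (44.509666442871094, 398.3642578125), 13.092342376708984) 0.24085648660660508 -76.46526674475892
side green ((683.9845581054688, 37.34156036376953), (29.157569885253906, 57.425453186035156), 12.079529762268066)
side peg [268.7121 162.2879] 66 [0.6471 0.0294 0.2575] [0.6226 0.0251 0.2779 0.6229 0.026  0.2805 0.6238 0.0284 0.2821 0.6719
 0.037  0.2365 0.6732 0.0471 0.2183 0.6743 0.0347 0.2269]
```

```bash
cat > plan.py <<'E'
import sys,json
from h import *
from scipy.spatial.transform import Rotation as R, Slerp
# plan.py: tcp target x y z, yaw of tool-x heading, pitch (tool z from down toward heading), gripper
def rot(yaw,pitch,roll=0):
    c,s=np.cos(np.radians(yaw)),np.sin(np.radians(yaw))
    return R.from_matrix([[c,s,0],[s,-c,0],[0,0,-1]])*R.from_euler("y",pitch,degrees=True)
def plan(wps,g,step=45,ang=8.0):
    s=r.sense(); p=s["tcp_pos"]; q=R.from_matrix(s["ee_rot"]); out=[]
    for (x,y,z,yaw,pit) in wps:
        P=np.array([x,y,z]); Q=rot(yaw,pit); rv=(q.inv()*Q).as_rotvec(degrees=True)
        n=int(max(1,np.ceil(np.linalg.norm(P-p)*1000/step),np.ceil(np.linalg.norm(rv)/ang)))
        off=P-p
        for i in range(n):
            o=q.inv().apply(off/n)*1000
            out.append(dict(offset=[round(float(v),1) for v in o],delta_rot=[round(float(v),2) for v in rv/n],gripper=g)); q=q*R.from_rotvec(rv/n,degrees=True)
        p,q=P,Q
    print("t",s["time_s"],len(out))
    for i in range(0,len(out),12): print(json.dumps(out[i:i+12]))
if __name__=="__main__":
    a=[float(v) for v in sys.argv[1:]]; plan([a[1:][i:i+5] for i in range(0,len(a)-1,5)],a[0])
E
python3 plan.py 1 0.25 0.3 0.46 0 0   0.437 -0.019 0.40 13 45
```

```text
t 0.1 17
[{"offset": [20.1, 33.6, -7.0], "delta_rot": [0.01, 0.0, -1.93], "gripper": 1.0}, {"offset": [19.0, 34.3, -7.0], "delta_rot": [0.01, 0.0, -1.93], "gripper": 1.0}, {"offset": [17.8, 34.9, -7.0], "delta_rot": [0.01, 0.0, -1.93], "gripper": 1.0}, {"offset": [16.6, 35.5, -7.0], "delta_rot": [0.01, 0.0, -1.93], "gripper": 1.0}, {"offset": [15.4, 36.0, -7.0], "delta_rot": [0.01, 0.0, -1.93], "gripper": 1.0}, {"offset": [14.2, 36.5, -7.0], "delta_rot": [0.01, 0.0, -1.93], "gripper": 1.0}, {"offset": [13.0, 37.0, -7.0], "delta_rot": [0.01, 0.0, -1.93], "gripper": 1.0}, {"offset": [11.7, 37.4, -7.0], "delta_rot": [0.01, 0.0, -1.93], "gripper": 1.0}, {"offset": [20.8, 35.4, 6.7], "delta_rot": [0.57, 4.98, -1.37], "gripper": 1.0}, {"offset": [19.3, 36.0, 8.1], "delta_rot": [0.57, 4.98, -1.37], "gripper": 1.0}, {"offset": [17.7, 36.5, 9.3], "delta_rot": [0.57, 4.98, -1.37], "gripper": 1.0}, {"offset": [15.9, 37.0, 10.4], "delta_rot": [0.57, 4.98, -1.37], "gripper": 1.0}]
[{"offset": [14.1, 37.5, 11.3], "delta_rot": [0.57, 4.98, -1.37], "gripper": 1.0}, {"offset": [12.2, 37.9, 12.1], "delta_rot": [0.57, 4.98, -1.37], "gripper": 1.0}, {"offset": [10.2, 38.3, 12.7], "delta_rot": [0.57, 4.98, -1.37], "gripper": 1.0}, {"offset": [8.1, 38.7, 13.1], "delta_rot": [0.57, 4.98, -1.37], "gripper": 1.0}, {"offset": [6.1, 39.0, 13.3], "delta_rot": [0.57, 4.98, -1.37], "gripper": 1.0}]
```

Emit:
send_rows:
  steps:
    - {"offset": [20, 34, -7], "delta_rot": [0, 0, -2], "gripper": 1}
    - {"offset": [19, 34, -7], "delta_rot": [0, 0, -2], "gripper": 1}
    - {"offset": [18, 35, -7], "delta_rot": [0, 0, -2], "gripper": 1}
    - {"offset": [17, 36, -7], "delta_rot": [0, 0, -2], "gripper": 1}
    - {"offset": [15, 36, -7], "delta_rot": [0, 0, -2], "gripper": 1}
    - {"offset": [14, 37, -7], "delta_rot": [0, 0, -2], "gripper": 1}
    - {"offset": [13, 37, -7], "delta_rot": [0, 0, -2], "gripper": 1}
    - {"offset": [12, 37, -7], "delta_rot": [0, 0, -2], "gripper": 1}
    - {"offset": [21, 35, 7], "delta_rot": [0.6, 5, -1.4], "gripper": 1}
    - {"offset": [19, 36, 8], "delta_rot": [0.6, 5, -1.4], "gripper": 1}
    - {"offset": [18, 37, 9], "delta_rot": [0.6, 5, -1.4], "gripper": 1}
    - {"offset": [16, 37, 10], "delta_rot": [0.6, 5, -1.4], "gripper": 1}

```text
time_s: 1.3
tcp_pos: [0.3419, 0.147, 0.4335]
ee_rot: [[0.927, 0.138, 0.348], [0.123, -0.99, 0.063], [0.354, -0.016, -0.935]]
wrist_force: [1.0, -0.6, -0.1]
gripper_width: 1.003
```

Emit:
send_rows:
  steps:
    - {"offset": [14, 38, 11], "delta_rot": [0.6, 5, -1.4], "gripper": 1}
    - {"offset": [12, 38, 12], "delta_rot": [0.6, 5, -1.4], "gripper": 1}
    - {"offset": [10, 38, 13], "delta_rot": [0.6, 5, -1.4], "gripper": 1}
    - {"offset": [8, 39, 13], "delta_rot": [0.6, 5, -1.4], "gripper": 1}
    - {"offset": [6, 39, 13], "delta_rot": [0.6, 5, -1.4], "gripper": 1}
    - {"offset": [0, 0, 0], "delta_rot": [0, 0, 0], "gripper": 1}

```text
time_s: 1.9
tcp_pos: [0.4419, -0.0237, 0.407]
ee_rot: [[0.71, 0.249, 0.659], [0.184, -0.969, 0.167], [0.679, 0.003, -0.734]]
wrist_force: [-0.1, 0.8, 0.3]
gripper_width: 0.995
```

```bash
python3 -c "
from h import *
np.set_printoptions(precision=4,suppress=True)
s=r.sense();print(s['time_s'],s['joints'],s['tcp_pos'],s['ee_rot'])"; python3 plan.py 1 0.437 -0.019 0.363 13.1 45
```

```text
1.9 [ 18.0106  -3.0271 -41.3051  16.0719  -9.3417  71.598 ] [ 0.4419 -0.0237  0.407 ] [[ 0.7101  0.2487  0.6587]
 [ 0.1845 -0.9686  0.1669]
 [ 0.6795  0.003  -0.7337]]
t 1.9 1
[{"offset": [-32.5, -5.9, 29.8], "delta_rot": [-0.78, 2.2, 1.06], "gripper": 1.0}]
```

```bash
python3 plan.py 1 0.468 -0.0115 0.398 13.1 30 .514 -.001 .350 13.1 30
```

```text
t 1.9 4
[{"offset": [7.3, -2.7, 12.9], "delta_rot": [-0.32, -6.4, 0.58], "gripper": 1.0}, {"offset": [8.7, -2.8, 12.0], "delta_rot": [-0.32, -6.4, 0.58], "gripper": 1.0}, {"offset": [8.4, 0.1, 32.6], "delta_rot": [0.0, 0.0, 0.0], "gripper": 1.0}, {"offset": [8.4, 0.1, 32.6], "delta_rot": [0.0, 0.0, 0.0], "gripper": 1.0}]
```

Emit:
send_rows:
  steps:
    - {"offset": [7, -3, 13], "delta_rot": [-0.3, -6.4, 0.6], "gripper": 1}
    - {"offset": [9, -3, 12], "delta_rot": [-0.3, -6.4, 0.6], "gripper": 1}
    - {"offset": [8, 0, 33], "delta_rot": [0, 0, 0], "gripper": 1}
    - {"offset": [8, 0, 33], "delta_rot": [0, 0, 0], "gripper": 1}
    - {"offset": [0, 0, 0], "delta_rot": [0, 0, 0], "gripper": 1}

```text
time_s: 2.4
tcp_pos: [0.5131, 0.0008, 0.3464]
ee_rot: [[0.85, 0.224, 0.477], [0.196, -0.975, 0.108], [0.489, 0.002, -0.872]]
wrist_force: [-1.5, -0.6, -1.0]
gripper_width: 1.002
```

Run:
```python
from h import *
np.set_printoptions(precision=4,suppress=True)
s=r.sense();print(s['time_s'],s['joints'],s['tcp_pos'],s['ee_rot'])
# spanner grasp pose
a=np.radians(15);yaw=np.radians(-7.2);h=np.array([np.cos(yaw),np.sin(yaw),0])
tz=-np.cos(a)*np.array([0,0,1])-np.sin(a)*h
tip=np.array([.504,-.3287,.049]); print("grasp tcp",tip-.182*tz)
from plan import plan
g=tip-.182*tz
plan([(.46,-.15,.40,3,10),(*(g-.06*tz),-7.2,-15)],1)
```

```text
2.4 [ 18.7589   9.658  -32.1474   8.9036 -19.2756  76.5728] [0.5131 0.0008 0.3464] [[ 0.8499  0.2242  0.4768]
 [ 0.1965 -0.9745  0.108 ]
 [ 0.4889  0.0019 -0.8723]]
grasp tcp [ 0.5507 -0.3346  0.2248]
t 2.4 10
[{"offset": [-12.1, 33.8, -22.1], "delta_rot": [-0.81, -4.81, 2.36], "gripper": 1}, {"offset": [-12.5, 34.6, -20.6], "delta_rot": [-0.81, -4.81, 2.36], "gripper": 1}, {"offset": [-12.7, 35.4, -19.0], "delta_rot": [-0.81, -4.81, 2.36], "gripper": 1}, {"offset": [-12.8, 36.2, -17.4], "delta_rot": [-0.81, -4.81, 2.36], "gripper": 1}, {"offset": [12.4, 32.0, 22.0], "delta_rot": [0.07, -4.16, 1.71], "gripper": 1}, {"offset": [14.9, 31.6, 21.0], "delta_rot": [0.07, -4.16, 1.71], "gripper": 1}, {"offset": [17.3, 31.1, 19.8], "delta_rot": [0.07, -4.16, 1.71], "gripper": 1}, {"offset": [19.6, 30.6, 18.4], "delta_rot": [0.07, -4.16, 1.71], "gripper": 1}, {"offset": [21.8, 30.0, 16.9], "delta_rot": [0.07, -4.16, 1.71], "gripper": 1}, {"offset": [23.9, 29.4, 15.2], "delta_rot": [0.07, -4.16, 1.71], "gripper": 1}]
```

Emit:
send_rows:
  steps:
    - {"offset": [-12, 34, -22], "delta_rot": [-0.8, -4.8, 2.4], "gripper": 1}
    - {"offset": [-12, 35, -21], "delta_rot": [-0.8, -4.8, 2.4], "gripper": 1}
    - {"offset": [-13, 35, -19], "delta_rot": [-0.8, -4.8, 2.4], "gripper": 1}
    - {"offset": [-13, 36, -17], "delta_rot": [-0.8, -4.8, 2.4], "gripper": 1}
    - {"offset": [12, 32, 22], "delta_rot": [0, -4.2, 1.7], "gripper": 1}
    - {"offset": [15, 32, 21], "delta_rot": [0, -4.2, 1.7], "gripper": 1}
    - {"offset": [17, 31, 20], "delta_rot": [0, -4.2, 1.7], "gripper": 1}
    - {"offset": [20, 31, 18], "delta_rot": [0, -4.2, 1.7], "gripper": 1}
    - {"offset": [22, 30, 17], "delta_rot": [0, -4.2, 1.7], "gripper": 1}
    - {"offset": [24, 29, 15], "delta_rot": [0, -4.2, 1.7], "gripper": 1}
    - {"offset": [0, 0, 0], "delta_rot": [0, 0, 0], "gripper": 1}

```text
time_s: 3.5
tcp_pos: [0.56, -0.3446, 0.2916]
ee_rot: [[0.948, -0.13, -0.292], [-0.134, -0.991, 0.007], [-0.29, 0.033, -0.957]]
wrist_force: [-0.9, 0.0, -2.2]
gripper_width: 1.001
```

```bash
cat > st.py <<'E'
from h import *
from plan import plan,rot
np.set_printoptions(precision=4,suppress=True)
s=r.sense();print(s['time_s'],s['joints'],s['tcp_pos'],"\n",s['ee_rot'],s['wrist_force'],s['gripper_width'])
E
python3 - <<'E'
from st import *
shot("side","side1"); 
a=cv2.imread("pics/side1.png")[200:384,180:400]; cv2.imwrite("pics/g1.png",cv2.resize(a,None,fx=3,fy=3))
plan([(0.5662,-.3366,.2828,-7.2,-15),(0.5507,-.3346,.2248,-7.2,-15)],1,30)
E
```

```text
3.5 [-16.7206  33.4298  -0.0032   4.6553 -73.0031  96.9451] [ 0.56   -0.3446  0.2916] 
 [[ 0.9476 -0.1303 -0.2916]
 [-0.1342 -0.9909  0.0066]
 [-0.2899  0.0329 -0.9565]] [-0.9151  0.0194 -2.1602] 1.0010280456694982
t 3.55 4
[{"offset": [8.8, -7.9, 9.0], "delta_rot": [1.77, 1.65, -0.71], "gripper": 1}, {"offset": [-0.0, -0.0, 20.0], "delta_rot": [0.0, 0.0, 0.0], "gripper": 1}, {"offset": [-0.0, -0.0, 20.0], "delta_rot": [0.0, 0.0, 0.0], "gripper": 1}, {"offset": [-0.0, -0.0, 20.0], "delta_rot": [0.0, 0.0, 0.0], "gripper": 1}]
```

View pics/g1.png

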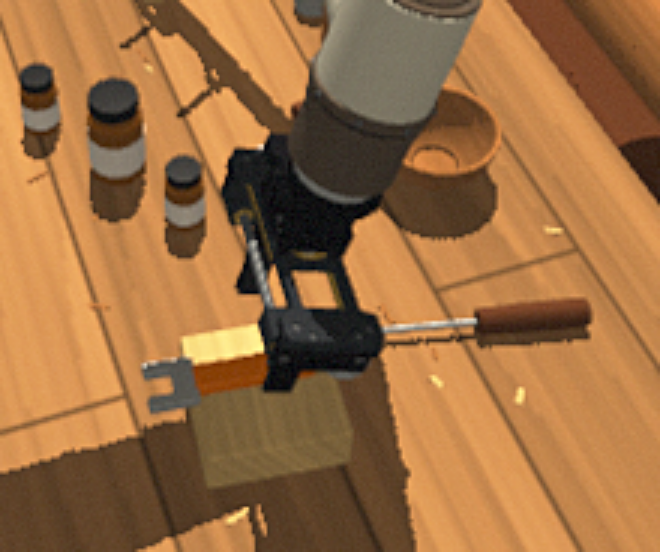

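The crop shows the open jaws straddling the spanner handle just above it, with the fingers at crop (320,340). The wide side of the body lies along the opening direction. I'll go down.

Emit:
send_rows:
  steps:
    - {"offset": [9, -8, 9], "delta_rot": [1.8, 1.7, -0.7], "gripper": 1}
    - {"offset": [0, 0, 20], "delta_rot": [0, 0, 0], "gripper": 1}
    - {"offset": [0, 0, 20], "delta_rot": [0, 0, 0], "gripper": 1}
    - {"offset": [0, 0, 14], "delta_rot": [0, 0, 0], "gripper": 1}
    - {"offset": [0, 0, 0], "delta_rot": [0, 0, 0], "gripper": 1}

```text
time_s: 4.05
tcp_pos: [0.5513, -0.3289, 0.2403]
ee_rot: [[0.962, -0.12, -0.243], [-0.118, -0.993, 0.022], [-0.244, 0.008, -0.97]]
wrist_force: [0.2, 0.0, -0.6]
gripper_width: 1.002
```

Run:
```python
from st import *
print("tip",s['tcp_pos']+.182*s['ee_rot'][:,2])
plan([(0.5507,-.3346,.2248,-7.2,-15)],1,30)
```

```text
4.05 [-15.9004  34.6708  -5.2329   2.9041 -64.0358  97.3754] [ 0.5513 -0.3289  0.2403] 
 [[ 0.9625 -0.1198 -0.2434]
 [-0.118  -0.9928  0.022 ]
 [-0.2443  0.0076 -0.9697]] [ 0.2191  0.0148 -0.6442] 1.0017475681346681
tip [ 0.507  -0.3249  0.0638]
t 4.05 1
[{"offset": [3.9, 5.6, 15.1], "delta_rot": [0.5, -0.86, 0.2], "gripper": 1}]
```

Emit:
send_rows:
  steps:
    - {"offset": [2, 4, 8], "delta_rot": [0.5, -0.8, 0.2], "gripper": 1}
    - {"offset": [2, 2, 7], "delta_rot": [0, 0, 0], "gripper": 1}
    - {"offset": [0, 0, 0], "delta_rot": [0, 0, 0], "gripper": 1}

```text
time_s: 4.35
tcp_pos: [0.5513, -0.3336, 0.2299]
ee_rot: [[0.961, -0.123, -0.249], [-0.119, -0.992, 0.028], [-0.251, 0.003, -0.968]]
wrist_force: [-0.3, -0.4, 0.3]
gripper_width: 0.999
```

Run:
```python
from st import *
print("tip",s['tcp_pos']+.182*s['ee_rot'][:,2])
```

```text
4.35 [-16.3429  35.6296  -5.1332   2.7668 -63.5894  97.7412] [ 0.5513 -0.3336  0.2299] 
 [[ 0.9606 -0.1225 -0.2494]
 [-0.1193 -0.9925  0.0281]
 [-0.2509  0.0028 -0.968 ]] [-0.2763 -0.3982  0.3002] 0.9990708756146859
tip [ 0.5059 -0.3285  0.0537]
```

Emit:
send_rows:
  steps:
    - {"offset": [0, 0, 5], "delta_rot": [0, 0, 0], "gripper": 1}
    - {"offset": [0, 0, 0], "delta_rot": [0, 0, 0], "gripper": 1}
    - {"offset": [0, 0, 0], "delta_rot": [0, 0, 0], "gripper": 0}
    - {"offset": [0, 0, 0], "delta_rot": [0, 0, 0], "gripper": 0}
    - {"offset": [0, 0, 0], "delta_rot": [0, 0, 0], "gripper": 0}
    - {"offset": [0, 0, 0], "delta_rot": [0, 0, 0], "gripper": 0}
    - {"offset": [0, 0, 0], "delta_rot": [0, 0, 0], "gripper": 0}
    - {"offset": [0, 0, 0], "delta_rot": [0, 0, 0], "gripper": 0}
    - {"offset": [0, 0, 0], "delta_rot": [0, 0, 0], "gripper": 0}
    - {"offset": [0, 0, 0], "delta_rot": [0, 0, 0], "gripper": 0}

```text
time_s: 5.35
tcp_pos: [0.5505, -0.3339, 0.2259]
ee_rot: [[0.961, -0.123, -0.247], [-0.12, -0.992, 0.027], [-0.249, 0.004, -0.969]]
wrist_force: [0.6, 0.3, 1.0]
gripper_width: 0.356
```

Run:
```python
from st import *
print("tip",s['tcp_pos']+.182*s['ee_rot'][:,2])
```

```text
5.35 [-16.3845  35.826   -5.4637   2.8341 -62.923   97.6959] [ 0.5505 -0.3339  0.2259] 
 [[ 0.9611 -0.1228 -0.2473]
 [-0.1199 -0.9924  0.0268]
 [-0.2487  0.0039 -0.9686]] [0.6181 0.2966 0.9915] 0.35641090550610804
tip [ 0.5055 -0.3291  0.0496]
```

Emit:
send_rows:
  steps:
    - {"offset": [0, 0, 0], "delta_rot": [0, 0, 0], "gripper": 0}
    - {"offset": [0, 0, 0], "delta_rot": [0, 0, 0], "gripper": 0}
    - {"offset": [0, 0, 0], "delta_rot": [0, 0, 0], "gripper": 0}
    - {"offset": [0, 0, 0], "delta_rot": [0, 0, 0], "gripper": 0}

```text
time_s: 5.75
tcp_pos: [0.5505, -0.3337, 0.2258]
ee_rot: [[0.961, -0.123, -0.247], [-0.12, -0.992, 0.027], [-0.249, 0.004, -0.969]]
wrist_force: [-0.6, 0.1, -0.4]
gripper_width: 0.27
```

Emit:
send_rows:
  steps:
    - {"offset": [-2, 0, -10], "delta_rot": [0, 0, 0], "gripper": 0}
    - {"offset": [-5, 0, -20], "delta_rot": [0, 0, 0], "gripper": 0}
    - {"offset": [-10, 0, -40], "delta_rot": [0, 0, 0], "gripper": 0}
    - {"offset": [-10, 0, -40], "delta_rot": [0, 0, 0], "gripper": 0}
    - {"offset": [0, 0, 0], "delta_rot": [0, 0, 0], "gripper": 0}

```text
time_s: 6.25
tcp_pos: [0.5517, -0.3336, 0.3419]
ee_rot: [[0.96, -0.124, -0.252], [-0.12, -0.992, 0.029], [-0.254, 0.002, -0.967]]
wrist_force: [1.0, -0.8, -0.9]
gripper_width: 0.272
```

Run:
```python
from st import *
plan([(.50,-.22,.40,0,10),(.43,-.0,.44,13.1,30)],0,35,7)
```

```text
6.25 [-16.3392  29.4615   1.6809   2.5233 -76.722   98.3275] [ 0.5517 -0.3336  0.3419] 
 [[ 0.9598 -0.1237 -0.2519]
 [-0.1202 -0.9923  0.0292]
 [-0.2536  0.0022 -0.9673]] [ 1.0466 -0.791  -0.9449] 0.27198063076853984
t 6.25 11
[{"offset": [-19.5, -26.6, -10.0], "delta_rot": [-0.04, 6.17, -1.79], "gripper": 0}, {"offset": [-17.5, -27.1, -12.0], "delta_rot": [-0.04, 6.17, -1.79], "gripper": 0}, {"offset": [-15.2, -27.6, -13.8], "delta_rot": [-0.04, 6.17, -1.79], "gripper": 0}, {"offset": [-12.8, -28.1, -15.3], "delta_rot": [-0.04, 6.17, -1.79], "gripper": 0}, {"offset": [-8.9, -31.4, -7.4], "delta_rot": [0.64, 2.84, -1.77], "gripper": 0}, {"offset": [-7.5, -31.8, -7.4], "delta_rot": [0.64, 2.84, -1.77], "gripper": 0}, {"offset": [-6.2, -32.1, -7.4], "delta_rot": [0.64, 2.84, -1.77], "gripper": 0}, {"offset": [-4.8, -32.3, -7.3], "delta_rot": [0.64, 2.84, -1.77], "gripper": 0}, {"offset": [-3.4, -32.5, -7.1], "delta_rot": [0.64, 2.84, -1.77], "gripper": 0}, {"offset": [-2.1, -32.7, -6.9], "delta_rot": [0.64, 2.84, -1.77], "gripper": 0}, {"offset": [-0.7, -32.8, -6.6], "delta_rot": [0.64, 2.84, -1.77], "gripper": 0}]
```

Emit:
send_rows:
  steps:
    - {"offset": [-20, -27, -12], "delta_rot": [0, 6.2, -1.8], "gripper": 0}
    - {"offset": [-18, -27, -14], "delta_rot": [0, 6.2, -1.8], "gripper": 0}
    - {"offset": [-15, -28, -16], "delta_rot": [0, 6.2, -1.8], "gripper": 0}
    - {"offset": [-13, -28, -17], "delta_rot": [0, 6.2, -1.8], "gripper": 0}
    - {"offset": [-9, -31, -8], "delta_rot": [0.6, 2.8, -1.8], "gripper": 0}
    - {"offset": [-8, -32, -8], "delta_rot": [0.6, 2.8, -1.8], "gripper": 0}
    - {"offset": [-6, -32, -8], "delta_rot": [0.6, 2.8, -1.8], "gripper": 0}
    - {"offset": [-5, -32, -8], "delta_rot": [0.6, 2.8, -1.8], "gripper": 0}
    - {"offset": [-3, -32, -7], "delta_rot": [0.6, 2.8, -1.8], "gripper": 0}
    - {"offset": [-2, -33, -7], "delta_rot": [0.6, 2.8, -1.8], "gripper": 0}
    - {"offset": [-1, -33, -7], "delta_rot": [0.6, 2.8, -1.8], "gripper": 0}
    - {"offset": [0, 0, 0], "delta_rot": [0, 0, 0], "gripper": 0}

```text
time_s: 7.45
tcp_pos: [0.4166, 0.0085, 0.4456]
ee_rot: [[0.838, 0.237, 0.492], [0.203, -0.971, 0.123], [0.507, -0.004, -0.862]]
wrist_force: [-0.3, -0.5, -2.7]
gripper_width: 0.273
```

Run:
```python
from st import *
shot("side","side2"); shot("top","top2")
a=cv2.resize(cv2.imread("pics/side2.png")[90:240,180:330],None,fx=3.6,fy=3.6)[:540,:400]
a=cv2.resize(cv2.imread("pics/side2.png")[90:240,200:310],(400,545)); b=cv2.resize(cv2.imread("pics/top2.png")[130:240,200:280],(396,545)); cv2.imwrite("pics/h1.png",np.hstack([a,b]))
plan([(.45,-.016,.416,13.1,30)],0,35,7)
```

```text
7.45 [ 25.1419  -6.9889 -34.3549  10.2677 -33.0588  71.3942] [0.4166 0.0085 0.4456] 
 [[ 0.8378  0.2373  0.4918]
 [ 0.2028 -0.9714  0.1234]
 [ 0.507  -0.0036 -0.862 ]] [-0.2528 -0.495  -2.6581] 0.2725282939664432
t 7.55 2
[{"offset": [3.9, 15.0, 19.1], "delta_rot": [-0.2, -0.16, 0.11], "gripper": 0}, {"offset": [4.0, 14.9, 19.1], "delta_rot": [-0.2, -0.16, 0.11], "gripper": 0}]
```

View pics/h1.png

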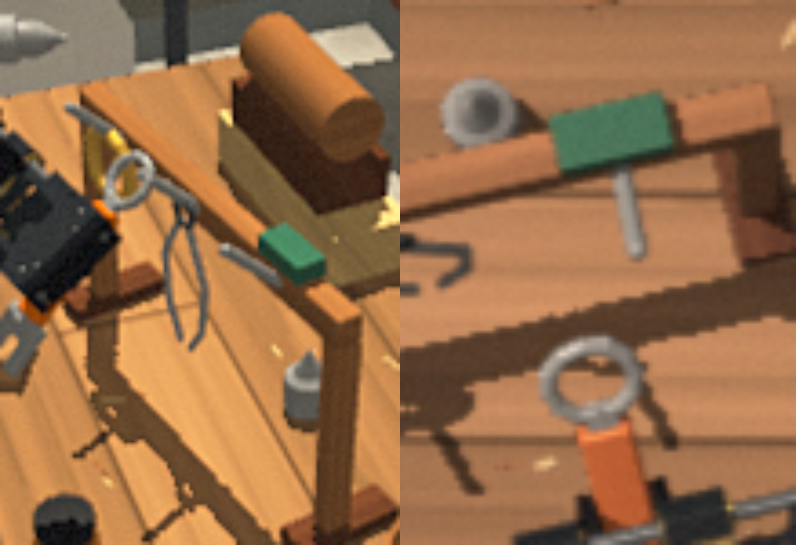

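Both views show the spanner firmly held with its eye up, at crop (130,180) in the side view and (590,385) in the top view. The peg tip is ahead of it. I'll measure the eye position in the tool frame from both depth views.

Run:
```python
from st import *
from m import *
o=load("2"); Rt=s['ee_rot']; t=s['tcp_pos']
# expected eye in tool frame from the grasp
Rg=np.array([[.9611,-.1228,-.2473],[-.1199,-.9924,.0268],[-.2487,.0039,-.9686]]); tg=np.array([.5505,-.3338,.2259])
eye0=np.array([.5784,-.338,.052]); el=Rg.T@(eye0-tg); print("eye tool exp",el,"world",t+Rt@el)
for n in o:
    im,d,c=o[n]; hsv=cv2.cvtColor(im,cv2.COLOR_RGB2HSV)
    w=t+Rt@el; m=(hsv[...,1]<60)&(np.linalg.norm(c-w,axis=-1)<.04)
    p=c[m]; L=(p-t)@Rt
    print(n,m.sum(),p.mean(0),"tool",L.mean(0),(L.min(0)+L.max(0))/2,np.ptp(L,axis=0))
    # ring plane normal
    q=p-p.mean(0); print("normal",np.linalg.svd(q,full_matrices=False)[2][2])
```

```text
7.55 [ 24.8628  -6.819  -34.208   10.1197 -33.1594  71.5407] [0.4177 0.007  0.4451] 
 [[ 0.8399  0.2333  0.4901]
 [ 0.1994 -0.9724  0.1212]
 [ 0.5048 -0.004  -0.8632]] [-0.3312 -0.396  -2.0813] 0.2720925659001499
eye tool exp [0.0706 0.0001 0.1614] world [0.5561 0.0406 0.3414]
top 174 [0.5561 0.0405 0.3484] tool [0.0741 0.0001 0.1554] [ 0.0718 -0.0006  0.1566] [0.0464 0.043  0.0177]
normal [-0.6671 -0.1786  0.7232]
side 106 [0.5557 0.0397 0.3474] tool [0.0731 0.0008 0.156 ] [ 0.072  -0.0017  0.1564] [0.0442 0.0435 0.0185]
normal [-0.6718 -0.1996  0.7133]
```

```bash
cat > ins.py <<'E'
from st import *
import sys
el=np.array([.0712,0,.1605]); root=np.array([.672,.036,.228]); c,sn=np.cos(np.radians(13.1)),np.sin(np.radians(13.1))
dr=np.array([-c,-sn,1])/2**.5; Rp=np.array([[c,-sn,0],[sn,c,0],[0,0,1]])
eye=s['tcp_pos']+s['ee_rot']@el
q=eye-root; sp=q@dr; print("eye",eye,"along peg",sp,"off axis (peg frame)",Rp.T@(q-sp*dr))
if __name__=="__main__":
    a=[float(v) for v in sys.argv[1:]]
    wp=[]
    for S,th in zip(a[::2],a[1::2]):
        Q=rot(13.1,th).as_matrix(); P=root+dr*S-Q@el; wp.append((*P,13.1,th))
    plan(wp,0,15,5)
E
python3 ins.py .100 30
```

```text
7.55 [ 24.8628  -6.819  -34.208   10.1197 -33.1594  71.5407] [0.4177 0.007  0.4451] 
 [[ 0.8399  0.2333  0.4901]
 [ 0.1994 -0.9724  0.1212]
 [ 0.5048 -0.004  -0.8632]] [-0.3312 -0.396  -2.0813] 0.2720925659001499
eye [0.5562 0.0407 0.3425] along peg 0.16000963238969076 off axis (peg frame) [0.0014 0.0308 0.0014]
t 7.55 5
[{"offset": [2.8, 6.0, 11.6], "delta_rot": [-0.08, -0.06, 0.04], "gripper": 0}, {"offset": [2.8, 6.0, 11.6], "delta_rot": [-0.08, -0.06, 0.04], "gripper": 0}, {"offset": [2.9, 5.9, 11.6], "delta_rot": [-0.08, -0.06, 0.04], "gripper": 0}, {"offset": [2.9, 5.9, 11.6], "delta_rot": [-0.08, -0.06, 0.04], "gripper": 0}, {"offset": [2.9, 5.9, 11.6], "delta_rot": [-0.08, -0.06, 0.04], "gripper": 0}]
```

Emit:
send_rows:
  steps:
    - {"offset": [3, 6, 12], "delta_rot": [0, 0, 0], "gripper": 0}
    - {"offset": [3, 6, 12], "delta_rot": [0, 0, 0], "gripper": 0}
    - {"offset": [3, 6, 12], "delta_rot": [0, 0, 0], "gripper": 0}
    - {"offset": [3, 6, 12], "delta_rot": [0, 0, 0], "gripper": 0}
    - {"offset": [3, 6, 12], "delta_rot": [0, 0, 0], "gripper": 0}
    - {"offset": [0, 0, 0], "delta_rot": [0, 0, 0], "gripper": 0}

```text
time_s: 8.15
tcp_pos: [0.4722, -0.0194, 0.3928]
ee_rot: [[0.848, 0.22, 0.482], [0.188, -0.976, 0.113], [0.495, -0.005, -0.869]]
wrist_force: [-1.0, 0.4, -3.0]
gripper_width: 0.271
```

```bash
python3 - <<'E'
from h import *
for n in("side","top"): shot(n,n+"3")
a=cv2.resize(cv2.imread("pics/side3.png")[110:210,215:315],(400,400)); b=cv2.resize(cv2.imread("pics/top3.png")[140:220,210:290],(400,400)); cv2.imwrite("pics/h2.png",np.hstack([a,b]))
E
python3 ins.py .060 30 .030 30
```

```text
8.25 [ 18.0805   2.2758 -31.6628   5.394  -26.4711  80.4133] [ 0.4714 -0.0189  0.3942] 
 [[ 0.847   0.2209  0.4835]
 [ 0.1894 -0.9753  0.1138]
 [ 0.4966 -0.0048 -0.8679]] [ 0.5289  0.0154 -2.0703] 0.27352408454703503
eye [0.6093 0.0128 0.2902] along peg 0.09089104620586946 off axis (peg frame) [-0.002  -0.0084 -0.002 ]
t 8.25 5
[{"offset": [3.4, -2.7, 9.8], "delta_rot": [-0.02, 0.07, -0.14], "gripper": 0}, {"offset": [3.4, -2.7, 9.8], "delta_rot": [-0.02, 0.07, -0.14], "gripper": 0}, {"offset": [3.4, -2.7, 9.8], "delta_rot": [-0.02, 0.07, -0.14], "gripper": 0}, {"offset": [3.9, -0.0, 14.5], "delta_rot": [0.0, 0.0, 0.0], "gripper": 0}, {"offset": [3.9, -0.0, 14.5], "delta_rot": [0.0, 0.0, 0.0], "gripper": 0}]
```

View pics/h2.png

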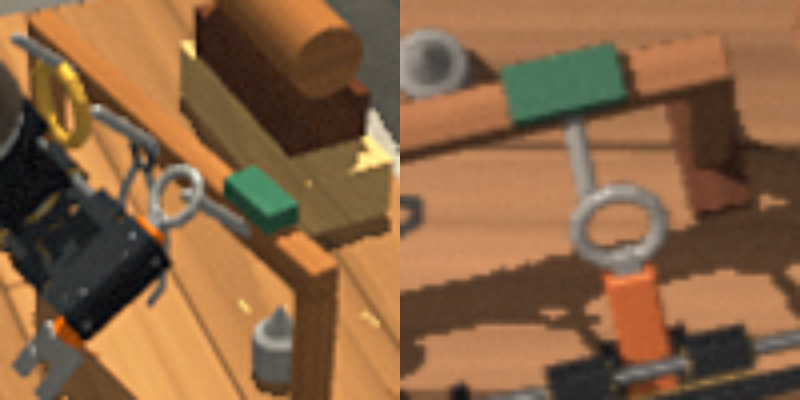

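The ring is just past the peg tip but shifted to the right: top crop ring at (620,230), peg tip at about (590,190). That agrees with the computed −8 mm. I'll correct sideways first, then check.

Emit:
send_rows:
  steps:
    - {"offset": [1, -6, -2], "delta_rot": [0, 0, 0], "gripper": 0}
    - {"offset": [1, -1, 0], "delta_rot": [0, 0, 0], "gripper": 0}
    - {"offset": [0, 0, 0], "delta_rot": [0, 0, 0], "gripper": 0}

```text
time_s: 8.55
tcp_pos: [0.4703, -0.0121, 0.3979]
ee_rot: [[0.847, 0.22, 0.485], [0.188, -0.976, 0.113], [0.498, -0.005, -0.867]]
wrist_force: [-0.5, -0.6, -2.5]
gripper_width: 0.272
```

```bash
python3 ins.py .060 30 .030 30
```

```text
8.55 [ 19.0739   1.861  -31.9565   6.5798 -26.617   78.4322] [ 0.4703 -0.0121  0.3979] 
 [[ 0.8467  0.2196  0.4847]
 [ 0.1882 -0.9756  0.1133]
 [ 0.4977 -0.0047 -0.8673]] [-0.5235 -0.6091 -2.4898] 0.27229194007584484
eye [0.6083 0.0195 0.2941] along peg 0.09324176677874743 off axis (peg frame) [ 0.0002 -0.0017  0.0002]
t 8.55 5
[{"offset": [2.7, -0.4, 10.8], "delta_rot": [-0.01, 0.05, -0.16], "gripper": 0}, {"offset": [2.7, -0.4, 10.8], "delta_rot": [-0.01, 0.05, -0.16], "gripper": 0}, {"offset": [2.7, -0.4, 10.8], "delta_rot": [-0.01, 0.05, -0.16], "gripper": 0}, {"offset": [3.9, -0.0, 14.5], "delta_rot": [0.0, 0.0, 0.0], "gripper": 0}, {"offset": [3.9, -0.0, 14.5], "delta_rot": [0.0, 0.0, 0.0], "gripper": 0}]
```

Emit:
send_rows:
  steps:
    - {"offset": [2, -0.5, 8], "delta_rot": [0, 0, 0], "gripper": 0}
    - {"offset": [2, -0.5, 8], "delta_rot": [0, 0, 0], "gripper": 0}
    - {"offset": [2, 0, 8], "delta_rot": [0, 0, 0], "gripper": 0}
    - {"offset": [2, 0, 8], "delta_rot": [0, 0, 0], "gripper": 0}
    - {"offset": [0, 0, 0], "delta_rot": [0, 0, 0], "gripper": 0}

```text
time_s: 9.05
tcp_pos: [0.4939, -0.0046, 0.3728]
ee_rot: [[0.845, 0.222, 0.486], [0.19, -0.975, 0.115], [0.499, -0.005, -0.866]]
wrist_force: [-0.1, -0.2, -1.9]
gripper_width: 0.268
```

```bash
python3 ins.py .030 30
```

```text
9.05 [ 18.9308   5.8762 -31.8606   7.3335 -22.5931  77.7682] [ 0.4939 -0.0046  0.3728] 
 [[ 0.8454  0.2216  0.486 ]
 [ 0.1896 -0.9751  0.1148]
 [ 0.4993 -0.005  -0.8664]] [-0.0903 -0.2285 -1.9028] 0.26769311056920986
eye [0.632  0.0273 0.2693] along peg 0.05814367267401729 off axis (peg frame) [0.0002 0.0006 0.0002]
t 9.05 2
[{"offset": [3.4, 0.4, 13.7], "delta_rot": [-0.05, 0.02, -0.2], "gripper": 0}, {"offset": [3.4, 0.4, 13.7], "delta_rot": [-0.05, 0.02, -0.2], "gripper": 0}]
```

Emit:
send_rows:
  steps:
    - {"offset": [2, 0.3, 8], "delta_rot": [0, 0, 0], "gripper": 0}
    - {"offset": [2, 0.3, 8], "delta_rot": [0, 0, 0], "gripper": 0}
    - {"offset": [2, 0, 8], "delta_rot": [0, 0, 0], "gripper": 0}
    - {"offset": [0, 0, 0], "delta_rot": [0, 0, 0], "gripper": 0}

```text
time_s: 9.45
tcp_pos: [0.5126, -0.001, 0.3528]
ee_rot: [[0.846, 0.221, 0.485], [0.19, -0.975, 0.114], [0.498, -0.005, -0.867]]
wrist_force: [0.1, -0.7, -2.7]
gripper_width: 0.276
```

```bash
python3 ins.py .030 30
python3 - <<'E'
from h import *
for n in("side","top"): shot(n,n+"4")
a=cv2.resize(cv2.imread("pics/side4.png")[110:210,215:315],(400,400)); b=cv2.resize(cv2.imread("pics/top4.png")[130:210,210:290],(400,400)); cv2.imwrite("pics/h3.png",np.hstack([a,b]))
E
```

```text
9.45 [ 18.548    9.1098 -31.4433   7.7684 -19.8312  77.5563] [ 0.5126 -0.001   0.3528] 
 [[ 0.846   0.2214  0.485 ]
 [ 0.1896 -0.9752  0.1144]
 [ 0.4983 -0.0048 -0.867 ]] [ 0.1446 -0.7376 -2.7073] 0.2757581031176606
eye [0.6507 0.0308 0.2491] along peg 0.03047649529766488 off axis (peg frame) [-0.0004 -0.0002 -0.0004]
t 9.45 1
[{"offset": [0.4, 0.1, 0.4], "delta_rot": [-0.08, 0.11, -0.4], "gripper": 0}]
```

View pics/h3.png

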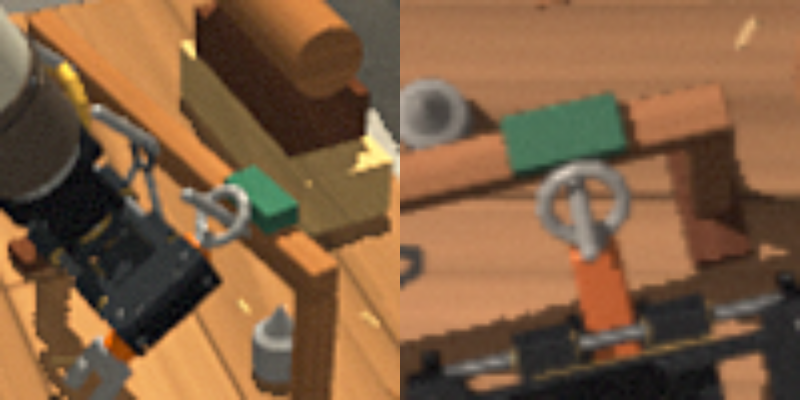

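The peg passes through the ring in both views: side crop (215,205), top crop (585,215). I'll lower the ring until it nearly rests on the peg, make the spanner a bit more upright, then open.

Emit:
send_rows:
  steps:
    - {"offset": [-8, 0, 3], "delta_rot": [0, 2, 0], "gripper": 0}
    - {"offset": [-8, 0, 3], "delta_rot": [0, 2, 0], "gripper": 0}
    - {"offset": [-8, 0, 3], "delta_rot": [0, 2, 0], "gripper": 0}
    - {"offset": [0, 0, 0], "delta_rot": [0, 0, 0], "gripper": 0}

```text
time_s: 9.95
tcp_pos: [0.5003, -0.0106, 0.3406]
ee_rot: [[0.792, 0.229, 0.565], [0.178, -0.973, 0.145], [0.583, -0.015, -0.812]]
wrist_force: [-0.7, -0.5, -2.1]
gripper_width: 0.274
```

```bash
python3 ins.py .030 36
```

```text
9.95 [ 17.5051   8.417  -36.9193  11.3317  -9.1686  74.8803] [ 0.5003 -0.0106  0.3406] 
 [[ 0.7923  0.2295  0.5653]
 [ 0.1781 -0.9732  0.1455]
 [ 0.5835 -0.0146 -0.812 ]] [-0.7044 -0.5109 -2.1144] 0.27374815812893405
eye [0.6474 0.0254 0.2518] along peg 0.03544118534117617 off axis (peg frame) [-0.0013 -0.0047 -0.0013]
t 9.95 1
[{"offset": [1.8, -6.4, 5.5], "delta_rot": [-0.78, 0.3, -0.35], "gripper": 0}]
```

Emit:
send_rows:
  steps:
    - {"offset": [-1, -3, 1], "delta_rot": [0, -1.5, 0], "gripper": 0}
    - {"offset": [-1, -2, 1], "delta_rot": [0, -0.5, 0], "gripper": 0}
    - {"offset": [0, 0, 0], "delta_rot": [0, 0, 0], "gripper": 0}

```text
time_s: 10.25
tcp_pos: [0.4988, -0.0055, 0.3392]
ee_rot: [[0.811, 0.229, 0.538], [0.182, -0.973, 0.139], [0.555, -0.014, -0.831]]
wrist_force: [-0.7, -0.5, -2.7]
gripper_width: 0.268
```

```bash
python3 ins.py .030 34
```

```text
10.25 [ 18.2804   8.4868 -36.4093  10.6614 -11.6096  74.8819] [ 0.4988 -0.0055  0.3392] 
 [[ 0.8114  0.2285  0.538 ]
 [ 0.1823 -0.9734  0.1385]
 [ 0.5554 -0.0143 -0.8315]] [-0.7316 -0.4987 -2.6922] 0.2684235484411385
eye [0.6429 0.0297 0.2453] along peg 0.03326723043127991 off axis (peg frame) [-0.0062  0.0005 -0.0062]
t 10.25 1
[{"offset": [8.5, -1.2, 1.8], "delta_rot": [-0.74, 0.26, -0.36], "gripper": 0}]
```

Emit:
send_rows:
  steps:
    - {"offset": [0, 0, 0], "delta_rot": [0, 0, 0], "gripper": 0.7}
    - {"offset": [0, 0, 0], "delta_rot": [0, 0, 0], "gripper": 0.7}
    - {"offset": [0, 0, 0], "delta_rot": [0, 0, 0], "gripper": 0.7}
    - {"offset": [0, 0, 0], "delta_rot": [0, 0, 0], "gripper": 0.7}
    - {"offset": [0, 0, 0], "delta_rot": [0, 0, 0], "gripper": 0.7}
    - {"offset": [0, 0, 0], "delta_rot": [0, 0, 0], "gripper": 0.7}
    - {"offset": [0, 0, 0], "delta_rot": [0, 0, 0], "gripper": 0.7}
    - {"offset": [0, 0, 0], "delta_rot": [0, 0, 0], "gripper": 0.7}
    - {"offset": [-4, 0, -20], "delta_rot": [0, 0, 0], "gripper": 0.7}
    - {"offset": [-4, 0, -30], "delta_rot": [0, 0, 0], "gripper": 0.7}
    - {"offset": [-4, 0, -40], "delta_rot": [0, 0, 0], "gripper": 0.7}
    - {"offset": [0, 0, 0], "delta_rot": [0, 0, 0], "gripper": 0.7}

```text
time_s: 11.45
tcp_pos: [0.4406, -0.0199, 0.4109]
ee_rot: [[0.807, 0.231, 0.543], [0.184, -0.973, 0.14], [0.561, -0.014, -0.828]]
wrist_force: [-0.2, 0.7, 0.8]
gripper_width: 0.7
```

Run:
```python
from st import *
for n in("side","top"): shot(n,n+"5")
a=cv2.resize(cv2.imread("pics/side5.png")[110:270,180:330],(400,427)); b=cv2.resize(cv2.imread("pics/top5.png")[130:280,200:340],(400,427)); cv2.imwrite("pics/h4.png",np.hstack([a,b]))
from m import *
o=load("5")
for n in o:
    im,d,c=o[n]; hsv=cv2.cvtColor(im,cv2.COLOR_RGB2HSV)
    m=(abs(c[...,0]-.65)<.06)&(abs(c[...,1]-.03)<.06)&(c[...,2]>.08)
    print(n,[ (ce,a,p.mean(0)) for ce,a,p,l in comps(m&(hsv[...,0]<12)&(hsv[...,1]>150)&(hsv[...,2]>120),c,15)])
```

```text
11.45 [ 19.3246  -2.6271 -35.1841   6.7846 -23.5738  78.3789] [ 0.4406 -0.0199  0.4109] 
 [[ 0.8075  0.2307  0.543 ]
 [ 0.1836 -0.9729  0.1403]
 [ 0.5606 -0.0136 -0.828 ]] [-0.2154  0.7185  0.8184] 0.7001020019144402
top []
side []
```

View pics/h4.png

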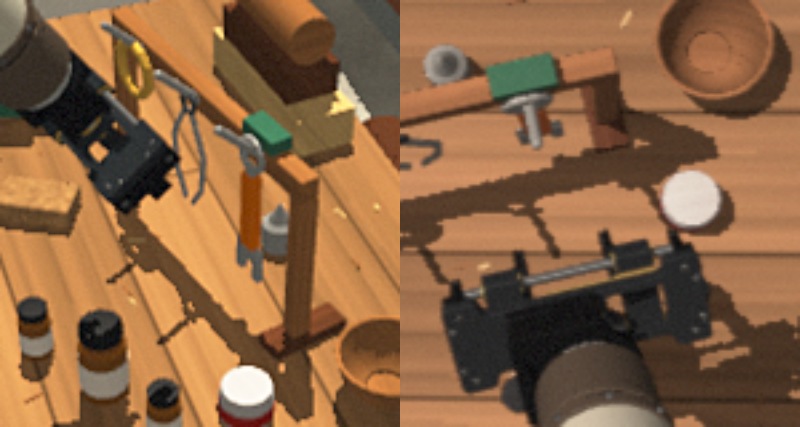

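The side crop shows the spanner hanging vertically by its eye on the green peg, at about (250,200), with the gripper clear. Now the jar, with the jaws turned to −45° so the fingers miss the two small jars.

Run:
```python
from st import *
plan([(.4714,-.0302,.36,-45,0)],1,30,7.5)
```

```text
11.55 [ 19.3177  -2.2875 -35.3241   6.7605 -23.4793  78.3558] [ 0.4414 -0.0196  0.4075] 
 [[ 0.8112  0.2301  0.5376]
 [ 0.184  -0.9731  0.1387]
 [ 0.555  -0.0136 -0.8317]] [ 0.2373 -0.9222 -0.1076] 0.6981740579483026
t 11.55 9
[{"offset": [-0.4, 2.0, 6.0], "delta_rot": [-1.98, -3.37, 6.26], "gripper": 1}, {"offset": [0.1, 1.8, 6.1], "delta_rot": [-1.98, -3.37, 6.26], "gripper": 1}, {"offset": [0.7, 1.5, 6.1], "delta_rot": [-1.98, -3.37, 6.26], "gripper": 1}, {"offset": [1.2, 1.2, 6.1], "delta_rot": [-1.98, -3.37, 6.26], "gripper": 1}, {"offset": [1.6, 0.9, 6.1], "delta_rot": [-1.98, -3.37, 6.26], "gripper": 1}, {"offset": [2.1, 0.4, 6.0], "delta_rot": [-1.98, -3.37, 6.26], "gripper": 1}, {"offset": [2.4, -0.0, 5.9], "delta_rot": [-1.98, -3.37, 6.26], "gripper": 1}, {"offset": [2.8, -0.5, 5.7], "delta_rot": [-1.98, -3.37, 6.26], "gripper": 1}, {"offset": [3.0, -1.0, 5.5], "delta_rot": [-1.98, -3.37, 6.26], "gripper": 1}]
```

Emit:
send_rows:
  steps:
    - {"offset": [0, 2, 6], "delta_rot": [-2, -3.4, 6.3], "gripper": 1}
    - {"offset": [0, 2, 6], "delta_rot": [-2, -3.4, 6.3], "gripper": 1}
    - {"offset": [1, 1, 6], "delta_rot": [-2, -3.4, 6.3], "gripper": 1}
    - {"offset": [1, 1, 6], "delta_rot": [-2, -3.4, 6.3], "gripper": 1}
    - {"offset": [2, 1, 6], "delta_rot": [-2, -3.4, 6.3], "gripper": 1}
    - {"offset": [2, 0, 6], "delta_rot": [-2, -3.4, 6.3], "gripper": 1}
    - {"offset": [2, 0, 6], "delta_rot": [-2, -3.4, 6.3], "gripper": 1}
    - {"offset": [3, 0, 6], "delta_rot": [-2, -3.4, 6.3], "gripper": 1}
    - {"offset": [3, -1, 6], "delta_rot": [-2, -3.4, 6.3], "gripper": 1}
    - {"offset": [0, 0, 0], "delta_rot": [0, 0, 0], "gripper": 1}

```text
time_s: 12.55
tcp_pos: [0.4746, -0.0297, 0.3431]
ee_rot: [[0.671, -0.74, -0.054], [-0.741, -0.672, -0.001], [-0.035, 0.04, -0.999]]
wrist_force: [0.4, -0.5, 0.2]
gripper_width: 0.996
```

Run:
```python
from st import *
plan([(.4714,-.0302,.33,-45,0),(.4714,-.0302,.222,-45,0)],1,15,5)
```

```text
12.55 [ 15.8288  11.5369 -23.9424  -0.9346 -57.4991  26.9113] [ 0.4746 -0.0297  0.3431] 
 [[ 0.671  -0.7395 -0.0537]
 [-0.7406 -0.6719 -0.0009]
 [-0.0354  0.0404 -0.9986]] [ 0.4149 -0.5464  0.2364] 0.9956338472558964
t 12.55 9
[{"offset": [-1.4, 2.2, 13.2], "delta_rot": [2.26, 2.08, -2.78], "gripper": 1}, {"offset": [0.0, 0.0, 13.5], "delta_rot": [0.0, 0.0, 0.0], "gripper": 1}, {"offset": [0.0, 0.0, 13.5], "delta_rot": [0.0, 0.0, 0.0], "gripper": 1}, {"offset": [0.0, 0.0, 13.5], "delta_rot": [0.0, 0.0, 0.0], "gripper": 1}, {"offset": [0.0, 0.0, 13.5], "delta_rot": [0.0, 0.0, 0.0], "gripper": 1}, {"offset": [0.0, 0.0, 13.5], "delta_rot": [0.0, 0.0, 0.0], "gripper": 1}, {"offset": [0.0, 0.0, 13.5], "delta_rot": [0.0, 0.0, 0.0], "gripper": 1}, {"offset": [0.0, 0.0, 13.5], "delta_rot": [0.0, 0.0, 0.0], "gripper": 1}, {"offset": [0.0, 0.0, 13.5], "delta_rot": [0.0, 0.0, 0.0], "gripper": 1}]
```

Emit:
send_rows:
  steps:
    - {"offset": [-1, 2, 7], "delta_rot": [2.3, 2.1, -2.8], "gripper": 1}
    - {"offset": [0, 0, 12], "delta_rot": [0, 0, 0], "gripper": 1}
    - {"offset": [0, 0, 12], "delta_rot": [0, 0, 0], "gripper": 1}
    - {"offset": [0, 0, 0], "delta_rot": [0, 0, 0], "gripper": 1}

```text
time_s: 12.95
tcp_pos: [0.4729, -0.0304, 0.3078]
ee_rot: [[0.716, -0.698, 0.002], [-0.698, -0.716, -0.003], [0.004, 0.001, -1.0]]
wrist_force: [-0.3, 0.2, -0.6]
gripper_width: 0.998
```

Run:
```python
from st import *
plan([(.4714,-.0302,.222,-45,0)],1,12,5)
```

```text
12.95 [ 16.0959  13.203  -28.2353   0.2985 -48.48    29.4032] [ 0.4729 -0.0304  0.3078] 
 [[ 0.7156 -0.6985  0.0025]
 [-0.6984 -0.7157 -0.0034]
 [ 0.0041  0.0007 -1.    ]] [-0.2733  0.1625 -0.5788] 0.9978971384902019
t 12.95 8
[{"offset": [-0.2, 0.1, 10.7], "delta_rot": [0.0, -0.03, 0.09], "gripper": 1}, {"offset": [-0.2, 0.1, 10.7], "delta_rot": [0.0, -0.03, 0.09], "gripper": 1}, {"offset": [-0.2, 0.1, 10.7], "delta_rot": [0.0, -0.03, 0.09], "gripper": 1}, {"offset": [-0.2, 0.1, 10.7], "delta_rot": [0.0, -0.03, 0.09], "gripper": 1}, {"offset": [-0.2, 0.1, 10.7], "delta_rot": [0.0, -0.03, 0.09], "gripper": 1}, {"offset": [-0.2, 0.1, 10.7], "delta_rot": [0.0, -0.03, 0.09], "gripper": 1}, {"offset": [-0.2, 0.1, 10.7], "delta_rot": [0.0, -0.03, 0.09], "gripper": 1}, {"offset": [-0.2, 0.1, 10.7], "delta_rot": [0.0, -0.03, 0.09], "gripper": 1}]
```

Emit:
send_rows:
  steps:
    - {"offset": [-1, 1, 12], "delta_rot": [0, 0, 0], "gripper": 1}
    - {"offset": [0, 0, 12], "delta_rot": [0, 0, 0], "gripper": 1}
    - {"offset": [0, 0, 12], "delta_rot": [0, 0, 0], "gripper": 1}
    - {"offset": [0, 0, 12], "delta_rot": [0, 0, 0], "gripper": 1}
    - {"offset": [0, 0, 12], "delta_rot": [0, 0, 0], "gripper": 1}
    - {"offset": [0, 0, 10], "delta_rot": [0, 0, 0], "gripper": 1}
    - {"offset": [0, 0, 0], "delta_rot": [0, 0, 0], "gripper": 1}

```text
time_s: 13.65
tcp_pos: [0.4735, -0.03, 0.2368]
ee_rot: [[0.726, -0.688, 0.011], [-0.688, -0.726, -0.006], [0.012, -0.003, -1.0]]
wrist_force: [-0.0, -0.8, 0.0]
gripper_width: 1.004
```

Run:
```python
from st import *
plan([(.4714,-.0302,.222,-45,0)],1,12,5)
```

```text
13.65 [ 16.1994  19.2428 -33.1774   0.8365 -37.0754  29.6626] [ 0.4735 -0.03    0.2368] 
 [[ 0.7256 -0.688   0.011 ]
 [-0.688  -0.7257 -0.006 ]
 [ 0.0121 -0.0032 -0.9999]] [-0.0048 -0.8127  0.0095] 1.0037010176661452
t 13.65 2
[{"offset": [-0.8, 0.8, 7.4], "delta_rot": [-0.1, -0.34, 0.76], "gripper": 1}, {"offset": [-0.7, 0.8, 7.4], "delta_rot": [-0.1, -0.34, 0.76], "gripper": 1}]
```

Emit:
send_rows:
  steps:
    - {"offset": [-1, 1, 7], "delta_rot": [-0.1, -0.7, 1], "gripper": 1}
    - {"offset": [-1, 1, 7], "delta_rot": [0, 0, 0], "gripper": 1}
    - {"offset": [0, 0, 0], "delta_rot": [0, 0, 0], "gripper": 1}
    - {"offset": [0, 0, 0], "delta_rot": [0, 0, 0], "gripper": 0}
    - {"offset": [0, 0, 0], "delta_rot": [0, 0, 0], "gripper": 0}
    - {"offset": [0, 0, 0], "delta_rot": [0, 0, 0], "gripper": 0}
    - {"offset": [0, 0, 0], "delta_rot": [0, 0, 0], "gripper": 0}
    - {"offset": [0, 0, 0], "delta_rot": [0, 0, 0], "gripper": 0}
    - {"offset": [0, 0, 0], "delta_rot": [0, 0, 0], "gripper": 0}
    - {"offset": [0, 0, 0], "delta_rot": [0, 0, 0], "gripper": 0}
    - {"offset": [0, 0, 0], "delta_rot": [0, 0, 0], "gripper": 0}

```text
time_s: 14.75
tcp_pos: [0.4718, -0.0297, 0.2238]
ee_rot: [[0.714, -0.7, 0.006], [-0.7, -0.714, 0.003], [0.002, -0.006, -1.0]]
wrist_force: [0.8, 1.1, -0.2]
gripper_width: 0.61
```

Run:
```python
from st import *
shot("side","side6")
```

```text
14.75 [ 16.1432  20.432  -33.6949  -0.0961 -35.5078  29.5045] [ 0.4718 -0.0297  0.2238] 
 [[ 0.7141 -0.7     0.0059]
 [-0.7    -0.7141  0.0027]
 [ 0.0023 -0.006  -1.    ]] [ 0.8111  1.1426 -0.1526] 0.6104388458699893
```

The opening is 0.61, about 53 mm, which matches the jar body. I'll lift it.

Emit:
send_rows:
  steps:
    - {"offset": [0, 0, 0], "delta_rot": [0, 0, 0], "gripper": 0}
    - {"offset": [0, 0, -8], "delta_rot": [0, 0, 0], "gripper": 0}
    - {"offset": [0, 0, -15], "delta_rot": [0, 0, 0], "gripper": 0}
    - {"offset": [0, 0, -20], "delta_rot": [0, 0, 0], "gripper": 0}
    - {"offset": [0, 0, -20], "delta_rot": [0, 0, 0], "gripper": 0}
    - {"offset": [0, 0, -20], "delta_rot": [0, 0, 0], "gripper": 0}
    - {"offset": [0, 0, -15], "delta_rot": [0, 0, 0], "gripper": 0}
    - {"offset": [0, 0, 0], "delta_rot": [0, 0, 0], "gripper": 0}

```text
time_s: 15.6
tcp_pos: [0.4678, -0.0309, 0.3234]
ee_rot: [[0.712, -0.702, -0.008], [-0.702, -0.712, 0.002], [-0.007, 0.005, -1.0]]
wrist_force: [0.0, 0.5, -3.8]
gripper_width: 0.607
```

Run:
```python
from st import *
plan([(.511,-.337,.32,-45,0)],0,27,5)
```

```text
15.6 [ 16.0907  11.704  -27.3139  -0.274  -51.4038  29.4573] [ 0.4678 -0.0309  0.3234] 
 [[ 0.7117 -0.7024 -0.0081]
 [-0.7024 -0.7117  0.0016]
 [-0.0069  0.0046 -1.    ]] [ 0.0467  0.4518 -3.7803] 0.6067283051564002
t 15.6 12
[{"offset": [20.5, 15.6, 0.2], "delta_rot": [0.02, 0.03, 0.03], "gripper": 0}, {"offset": [20.5, 15.6, 0.2], "delta_rot": [0.02, 0.03, 0.03], "gripper": 0}, {"offset": [20.5, 15.6, 0.2], "delta_rot": [0.02, 0.03, 0.03], "gripper": 0}, {"offset": [20.5, 15.6, 0.2], "delta_rot": [0.02, 0.03, 0.03], "gripper": 0}, {"offset": [20.5, 15.6, 0.2], "delta_rot": [0.02, 0.03, 0.03], "gripper": 0}, {"offset": [20.5, 15.6, 0.2], "delta_rot": [0.02, 0.03, 0.03], "gripper": 0}, {"offset": [20.5, 15.6, 0.2], "delta_rot": [0.02, 0.03, 0.03], "gripper": 0}, {"offset": [20.5, 15.5, 0.3], "delta_rot": [0.02, 0.03, 0.03], "gripper": 0}, {"offset": [20.5, 15.5, 0.3], "delta_rot": [0.02, 0.03, 0.03], "gripper": 0}, {"offset": [20.6, 15.5, 0.3], "delta_rot": [0.02, 0.03, 0.03], "gripper": 0}, {"offset": [20.6, 15.5, 0.3], "delta_rot": [0.02, 0.03, 0.03], "gripper": 0}, {"offset": [20.6, 15.5, 0.3], "delta_rot": [0.02, 0.03, 0.03], "gripper": 0}]
```

Emit:
send_rows:
  steps:
    - {"offset": [12, 9, 0], "delta_rot": [0, 0, 0], "gripper": 0}
    - {"offset": [20, 16, 0], "delta_rot": [0, 0, 0], "gripper": 0}
    - {"offset": [22, 17, 0], "delta_rot": [0, 0, 0], "gripper": 0}
    - {"offset": [22, 17, 0], "delta_rot": [0, 0, 0], "gripper": 0}
    - {"offset": [22, 17, 0], "delta_rot": [0, 0, 0], "gripper": 0}
    - {"offset": [22, 17, 0], "delta_rot": [0, 0, 0], "gripper": 0}
    - {"offset": [22, 17, 0], "delta_rot": [0, 0, 0], "gripper": 0}
    - {"offset": [22, 17, 0], "delta_rot": [0, 0, 0], "gripper": 0}
    - {"offset": [22, 17, 0], "delta_rot": [0, 0, 0], "gripper": 0}
    - {"offset": [22, 17, 0], "delta_rot": [0, 0, 0], "gripper": 0}
    - {"offset": [18, 13, 0], "delta_rot": [0, 0, 0], "gripper": 0}
    - {"offset": [10, 7, 0], "delta_rot": [0, 0, 0], "gripper": 0}

```text
time_s: 16.8
tcp_pos: [0.5022, -0.3344, 0.3049]
ee_rot: [[0.71, -0.703, -0.038], [-0.703, -0.711, 0.014], [-0.037, 0.016, -0.999]]
wrist_force: [0.3, -0.3, -3.2]
gripper_width: 0.606
```

Run:
```python
from st import *
plan([(.511,-.337,.30,-45,0)],0,10,5)
```

```text
16.8 [-18.3193  25.31    -9.6953  -0.1018 -57.2923  63.6599] [ 0.5022 -0.3344  0.3049] 
 [[ 0.7099 -0.7033 -0.0376]
 [-0.7033 -0.7107  0.014 ]
 [-0.0366  0.0165 -0.9992]] [ 0.2819 -0.2919 -3.2041] 0.6057870412619518
t 16.8 2
[{"offset": [4.1, -2.2, 2.3], "delta_rot": [0.47, 1.05, 0.14], "gripper": 0}, {"offset": [4.1, -2.2, 2.4], "delta_rot": [0.47, 1.05, 0.14], "gripper": 0}]
```

Emit:
send_rows:
  steps:
    - {"offset": [4, -2, 2], "delta_rot": [0.5, 1.1, 0], "gripper": 0}
    - {"offset": [4, -2, 2], "delta_rot": [0.5, 1, 0], "gripper": 0}
    - {"offset": [0, 0, 0], "delta_rot": [0, 0, 0], "gripper": 0}
    - {"offset": [0, 0, 0], "delta_rot": [0, 0, 0], "gripper": 0}

```text
time_s: 17.2
tcp_pos: [0.5103, -0.3361, 0.2969]
ee_rot: [[0.71, -0.704, -0.002], [-0.704, -0.71, 0.003], [-0.004, -0.001, -1.0]]
wrist_force: [-0.7, -0.0, -3.1]
gripper_width: 0.607
```

Run:
```python
from st import *
for n in("side","top"): shot(n,n+"7")
from m import *
o=load("7")
for n in o:
    im,d,c=o[n]; hsv=cv2.cvtColor(im,cv2.COLOR_RGB2HSV)
    near=(abs(c[...,0]-.51)<.09)&(abs(c[...,1]+.335)<.09)
    print(n,[(ce,a,np.percentile(p,[2,50,98],axis=0).ravel()) for ce,a,p,l in comps(near&(hsv[...,1]<45)&(hsv[...,2]>140)&(c[...,2]>.06),c,20)])
a=cv2.resize(cv2.imread("pics/side7.png")[230:384,180:360],(540,462)); cv2.imwrite("pics/j1.png",a)
plan([(.511,-.337,.272,-45,0)],0,10,5)
```

```text
17.2 [-18.2416  26.0638  -9.6876  -0.1803 -54.4024  63.5578] [ 0.5103 -0.3361  0.2969] 
 [[ 0.7097 -0.7045 -0.0017]
 [-0.7045 -0.7097  0.0033]
 [-0.0035 -0.0011 -1.    ]] [-0.6509 -0.0237 -3.0969] 0.6073777813402708
top []
side [(array([268.5598, 174.9575]), np.int32(259), array([ 0.5117, -0.2837,  0.4552,  0.535 , -0.2643,  0.4605,  0.5578,
       -0.2463,  0.4639]))]
t 17.3 3
[{"offset": [0.4, 0.1, 8.4], "delta_rot": [-0.02, 0.06, 0.07], "gripper": 0}, {"offset": [0.4, 0.1, 8.4], "delta_rot": [-0.02, 0.06, 0.07], "gripper": 0}, {"offset": [0.3, 0.0, 8.4], "delta_rot": [-0.02, 0.06, 0.07], "gripper": 0}]
```

View pics/j1.png

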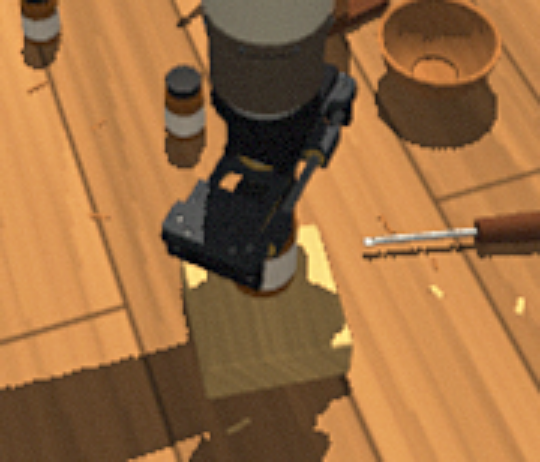

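The side crop shows the jar upright in the jaws at about (275,265), over the middle of the clear stand. I'll lower it gently.

Emit:
send_rows:
  steps:
    - {"offset": [0.5, 0, 8], "delta_rot": [0, 0, 0], "gripper": 0}
    - {"offset": [0.5, 0, 8], "delta_rot": [0, 0, 0], "gripper": 0}
    - {"offset": [0, 0, 5], "delta_rot": [0, 0, 0], "gripper": 0}
    - {"offset": [0, 0, 2], "delta_rot": [0, 0, 0], "gripper": 0}
    - {"offset": [0, 0, 0], "delta_rot": [0, 0, 0], "gripper": 0}

```text
time_s: 17.8
tcp_pos: [0.5111, -0.3356, 0.2725]
ee_rot: [[0.711, -0.703, -0.001], [-0.703, -0.711, 0.003], [-0.003, -0.001, -1.0]]
wrist_force: [0.1, 0.2, -4.6]
gripper_width: 0.606
```

Emit:
send_rows:
  steps:
    - {"offset": [0, 0, 1.5], "delta_rot": [0, 0, 0], "gripper": 0}
    - {"offset": [0, 0, 1], "delta_rot": [0, 0, 0], "gripper": 0}
    - {"offset": [0, 0, 0], "delta_rot": [0, 0, 0], "gripper": 0}

```text
time_s: 18.1
tcp_pos: [0.5112, -0.3359, 0.27]
ee_rot: [[0.711, -0.703, -0.001], [-0.703, -0.711, 0.003], [-0.003, -0.002, -1.0]]
wrist_force: [-0.4, -0.5, -3.5]
gripper_width: 0.606
```

Emit:
send_rows:
  steps:
    - {"offset": [0, 0, 1], "delta_rot": [0, 0, 0], "gripper": 0}
    - {"offset": [0, 0, 0], "delta_rot": [0, 0, 0], "gripper": 0}

```text
time_s: 18.3
tcp_pos: [0.5113, -0.3359, 0.2692]
ee_rot: [[0.711, -0.703, -0.0], [-0.703, -0.711, 0.003], [-0.002, -0.002, -1.0]]
wrist_force: [-0.5, 0.9, -3.2]
gripper_width: 0.611
```

Emit:
send_rows:
  steps:
    - {"offset": [0, 0, 1], "delta_rot": [0, 0, 0], "gripper": 0}
    - {"offset": [0, 0, 0], "delta_rot": [0, 0, 0], "gripper": 0}

```text
time_s: 18.5
tcp_pos: [0.5114, -0.336, 0.269]
ee_rot: [[0.711, -0.703, 0.001], [-0.703, -0.711, 0.002], [-0.001, -0.002, -1.0]]
wrist_force: [0.1, -0.2, -3.4]
gripper_width: 0.605
```

Emit:
send_rows:
  steps:
    - {"offset": [0, 0, 1], "delta_rot": [0, 0, 0], "gripper": 0}
    - {"offset": [0, 0, 0], "delta_rot": [0, 0, 0], "gripper": 0}

```text
time_s: 18.7
tcp_pos: [0.5116, -0.336, 0.2689]
ee_rot: [[0.711, -0.703, 0.002], [-0.703, -0.711, 0.001], [0.0, -0.002, -1.0]]
wrist_force: [-1.1, -0.3, -3.8]
gripper_width: 0.606
```

Emit:
send_rows:
  steps:
    - {"offset": [0, 0, 2], "delta_rot": [0, 0, 0], "gripper": 0}
    - {"offset": [0, 0, 0], "delta_rot": [0, 0, 0], "gripper": 0}

```text
time_s: 18.9
tcp_pos: [0.5118, -0.3359, 0.2691]
ee_rot: [[0.712, -0.702, 0.003], [-0.702, -0.712, 0.0], [0.002, -0.002, -1.0]]
wrist_force: [-0.2, 0.7, -4.3]
gripper_width: 0.609
```

Emit:
send_rows:
  steps:
    - {"offset": [0, 0, 1.5], "delta_rot": [0, 0, 0], "gripper": 0}

```text
time_s: 19.0
tcp_pos: [0.5121, -0.336, 0.2687]
ee_rot: [[0.712, -0.702, 0.003], [-0.702, -0.712, -0.0], [0.003, -0.002, -1.0]]
wrist_force: [-2.7, 4.1, 8.8]
gripper_width: 0.61
```

Run:
```python
from st import *
shot("side","side8"); 
from m import *
X=np.load("pics/side8.npz"); c=cloud("side",X["d"]); 
a=cv2.resize(X["im"][290:345,235:295,::-1],(660,600),interpolation=2); cv2.imwrite("pics/j2.png",a)
im=X["im"];hsv=cv2.cvtColor(im,cv2.COLOR_RGB2HSV)
near=(abs(c[...,0]-.51)<.05)&(abs(c[...,1]+.345)<.05)&(c[...,2]>.04)
for v in range(300,335): print(v,[(tuple(hsv[v,u]),round(float(c[v,u,2]),3)) for u in (273,277)])
```

```text
19.0 [-18.1521  27.8895 -11.3524  -0.0463 -50.5733  63.599 ] [ 0.5121 -0.336   0.2687] 
 [[ 0.7122 -0.7019  0.0033]
 [-0.7019 -0.7122 -0.0004]
 [ 0.0026 -0.002  -1.    ]] [-2.7167  4.0567  8.7654] 0.6101848107881925
300 [((np.uint8(75), np.uint8(18), np.uint8(28)), 0.2), ((np.uint8(15), np.uint8(38), np.uint8(27)), 0.146)]
301 [((np.uint8(113), np.uint8(62), np.uint8(33)), 0.198), ((np.uint8(150), np.uint8(8), np.uint8(31)), 0.147)]
302 [((np.uint8(75), np.uint8(28), np.uint8(36)), 0.199), ((np.uint8(75), np.uint8(10), np.uint8(53)), 0.174)]
303 [((np.uint8(116), np.uint8(74), np.uint8(24)), 0.194), ((np.uint8(84), np.uint8(23), np.uint8(55)), 0.175)]
304 [((np.uint8(27), np.uint8(80), np.uint8(32)), 0.19), ((np.uint8(105), np.uint8(10), np.uint8(51)), 0.175)]
305 [((np.uint8(11), np.uint8(103), np.uint8(42)), 0.145), ((np.uint8(96), np.uint8(26), np.uint8(50)), 0.172)]
306 [((np.uint8(16), np.uint8(112), np.uint8(25)), 0.146), ((np.uint8(100), np.uint8(50), np.uint8(46)), 0.17)]
307 [((np.uint8(158), np.uint8(38), np.uint8(27)), 0.182), ((np.uint8(96), np.uint8(26), np.uint8(50)), 0
[... 2336 characters left out ...]
uint8(122)), 0.072)]
329 [((np.uint8(21), np.uint8(40), np.uint8(128)), 0.071), ((np.uint8(12), np.uint8(73), np.uint8(102)), 0.057)]
330 [((np.uint8(18), np.uint8(43), np.uint8(132)), 0.068), ((np.uint8(13), np.uint8(163), np.uint8(80)), 0.056)]
331 [((np.uint8(20), np.uint8(44), np.uint8(132)), 0.065), ((np.uint8(16), np.uint8(178), np.uint8(89)), 0.046)]
332 [((np.uint8(12), np.uint8(81), np.uint8(95)), 0.061), ((np.uint8(17), np.uint8(136), np.uint8(114)), 0.042)]
333 [((np.uint8(14), np.uint8(255), np.uint8(65)), 0.056), ((np.uint8(19), np.uint8(131), np.uint8(117)), 0.049)]
334 [((np.uint8(14), np.uint8(182), np.uint8(84)), 0.052), ((np.uint8(18), np.uint8(124), np.uint8(119)), 0.043)]
```

Pressing 1.5 mm further raises the wrist force by about 12 N, and the jar's lower edge sits at z≈0.045–0.05, so it is standing on the stand. I'll open and rise.

Emit:
send_rows:
  steps:
    - {"offset": [0, 0, 0], "delta_rot": [0, 0, 0], "gripper": 1}
    - {"offset": [0, 0, 0], "delta_rot": [0, 0, 0], "gripper": 1}
    - {"offset": [0, 0, 0], "delta_rot": [0, 0, 0], "gripper": 1}
    - {"offset": [0, 0, 0], "delta_rot": [0, 0, 0], "gripper": 1}
    - {"offset": [0, 0, 0], "delta_rot": [0, 0, 0], "gripper": 1}
    - {"offset": [0, 0, 0], "delta_rot": [0, 0, 0], "gripper": 1}
    - {"offset": [0, 0, 0], "delta_rot": [0, 0, 0], "gripper": 1}
    - {"offset": [0, 0, -10], "delta_rot": [0, 0, 0], "gripper": 1}
    - {"offset": [0, 0, -20], "delta_rot": [0, 0, 0], "gripper": 1}
    - {"offset": [0, 0, -30], "delta_rot": [0, 0, 0], "gripper": 1}
    - {"offset": [0, 0, -30], "delta_rot": [0, 0, 0], "gripper": 1}

```text
time_s: 20.15
tcp_pos: [0.5115, -0.3361, 0.3582]
ee_rot: [[0.712, -0.702, -0.004], [-0.702, -0.712, 0.002], [-0.004, 0.002, -1.0]]
wrist_force: [0.6, -0.1, -0.5]
gripper_width: 0.998
```

Emit:
send_rows:
  steps:
    - {"offset": [0, 0, -30], "delta_rot": [0, 0, 0], "gripper": 1}
    - {"offset": [-20, 0, -30], "delta_rot": [0, 0, 0], "gripper": 1}
    - {"offset": [-40, 10, 0], "delta_rot": [0, 0, 0], "gripper": 1}
    - {"offset": [-40, 10, 0], "delta_rot": [0, 0, 0], "gripper": 1}
    - {"offset": [-40, 10, 0], "delta_rot": [0, 0, 0], "gripper": 1}
    - {"offset": [0, 0, 0], "delta_rot": [0, 0, 0], "gripper": 1}
    - {"offset": [0, 0, 0], "delta_rot": [0, 0, 0], "gripper": 1}

```text
time_s: 20.85
tcp_pos: [0.386, -0.2572, 0.4312]
ee_rot: [[0.713, -0.701, 0.014], [-0.701, -0.713, -0.006], [0.015, -0.005, -1.0]]
wrist_force: [0.2, 0.3, -0.4]
gripper_width: 0.994
```

Run:
```python
from st import *
for n in("side","top"): shot(n,n+"9")
from m import *
o=load("9")
for n in o:
    im,d,c=o[n]; hsv=cv2.cvtColor(im,cv2.COLOR_RGB2HSV)
    near=(abs(c[...,0]-.511)<.05)&(abs(c[...,1]+.336)<.05)&(abs(c[...,2]-.145)<.007)
    print(n,[(ce,a,(p.min(0)+p.max(0))/2,np.median(p,0)) for ce,a,p,l in comps(near,c,20)])
cv2.imwrite("pics/f.png",np.vstack([cv2.imread("pics/side9.png")[120:384,150:420],cv2.imread("pics/top9.png")[110:290,170:440]]))
```

```text
20.85 [-13.4833   4.7278 -18.836    0.1835 -65.5603  58.8726] [ 0.386  -0.2572  0.4312] 
 [[ 0.7127 -0.7013  0.0142]
 [-0.7013 -0.7128 -0.0064]
 [ 0.0146 -0.0054 -0.9999]] [ 0.1561  0.3207 -0.362 ] 0.9939131643908051
top [(array([391.6075, 232.2184]), np.int32(293), array([ 0.5122, -0.3356,  0.1453]), array([ 0.512 , -0.3351,  0.1463]))]
side [(array([268.4822, 302.8479]), np.int32(309), array([ 0.5117, -0.3365,  0.1444]), array([ 0.5115, -0.3389,  0.1457]))]
```

View pics/f.png

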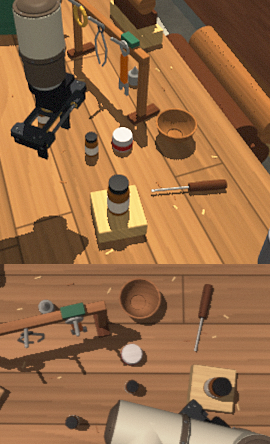

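The jar stands upright in the middle of the stand. Its lid is at (0.512, −0.336, 0.145), against a stand centre of (0.511, −0.337). The spanner still hangs at side crop (124,75), and nothing touches the arm.

```bash
python3 -c "
from h import *
print(order.finish_job())"
```

```text
the job is handed in; nothing more can be done
None
```

I hung the spanner by its eye on the green peg and set the jar upright on the stand. The job was handed in at about 21 s of the 61 s allowed; no verdict is reported.

- **Spanner:** in the last pictures it hangs straight down from the peg, with the fingers well clear. My search for its orange handle after release found no pixels, so this rests on the pictures, not on a measured angle or contact force.
- **Jar:** I took the largest of the three look-alikes. Both cameras put its lid centre within about 2 mm of the stand's middle, with the lid top at z ≈ 0.145 m, which fits a 100 mm jar on the 45 mm stand. I set it down in 1–2 mm steps. The wrist reading at the last 1.5 mm press rose about 12 N, far below the 60 N limit.
- **Corrections on the way:**
  - The arm overshot by 8 mm sideways in front of the peg, and I corrected that before threading the eye.
  - Joint 5 reached its range limit while I was standing the spanner up, so I backed off 2° before letting go.
- **Other things:** the ones visible in the last pictures look to be where they were at the start. I didn't measure them, and the cork sanding block is almost wholly out of my last crop, so I didn't check it at the end.

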